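# Load the reader slide with grinding balls and hold it at its click stop

## Task

Pour all six ceramic grinding balls from the cup into the white tray of the reader slide, and stand the empty cup upright on the bench again, let go. Then take the black knob and slide the tray along its rail until its spring ball clicks into the notch beside the reader mast, and finish there still holding the knob, with the tray resting in the notch and all the balls in it. Leave the jar and the two blue boxes where they are.

Things in the scene. Friction and masses are not known exactly. Their poses are not given: they have to be found in the camera images.
- cup_mid (a point): Open grey plastic cup without handle, 90 mm tall, straight-sided, outer diameter 65 mm, wall 3 mm, floor 4 mm thick, 70 to 130 g empty; it starts upright on the bench holding the six balls. This point is on its axis half-way up, 45 mm above its underside; z runs along its axis towards the mouth.
- cup: The same cup; origin at the centre of its underside, z towards the mouth.
- ball0_center (a point): The centre of one of six equal white ceramic balls, 16 mm in diameter, 13 g, which start in the cup.
- ball1_center (a point): Another of six equal white ceramic balls, 16 mm in diameter, 13 g, which start in the cup.
- ball2_center (a point): Another of six equal white ceramic balls, 16 mm in diameter, 13 g, which start in the cup.
- ball3_center (a point): Another of six equal white ceramic balls, 16 mm in diameter, 13 g, which start in the cup.
- ball4_center (a point): Another of six equal white ceramic balls, 16 mm in diameter, 13 g, which start in the cup.
- ball5_center (a point): Another of six equal white ceramic balls, 16 mm in diameter, 13 g, which start in the cup.
- tray_floor (a point): Centre of the inner floor of the open white plastic tray on the slide's carriage. The tray is 120 x 120 mm outside, walls 4 mm; its floor lies 30 mm and its rim 76 mm above the bench. y is the direction along the rail towards the notch; -x is the side with the knob (towards the robot).
- knob_grip (a point): Grip point of the black knob, an upright bar on a bracket at the tray's robot side: 24 mm across the rail (its x), 18 mm along the rail (its y), from 34 to 96 mm above the bench; this point is on its axis 75 mm above the bench, 92 mm from the tray's centre. 20 mm free between knob and tray. Best gripped from above with the fingers on its two faces that look along the rail.
- carriage: The whole sliding carriage (tray, knob and spring ball), 0.4 kg. Origin at bench height under the tray's centre; its y axis runs along the rail towards the notch (roughly to the robot's left). Up to 0.27 m of travel between end stops; it slides with about 1.5 N of friction and stays where it is left.
- plunger (a point): On the carriage: the spring ball (12 mm diameter, pressed outwards by about 5 N) on the tray's far side, level with the tray's centre along the rail, 80 mm beyond it. y along the rail towards the notch.
- notch (a point): Middle of the notch at the bar's top edge, 50 mm above the bench; y along the rail in the direction of travel. The notch is a 9 mm gap: within 4.5 mm of its middle the spring ball is drawn in (up to about 5 N) and drops 2 mm; pushing on out takes about 5 N more than sliding. The tray is in the notch when plunger and this point agree along y.
- station: Fixed piece set elsewhere along the rail each time: upright aluminium bar behind the rail with the notch, and at the notch a mast 196 mm high whose reader head (50 mm along the rail, underside 155 mm above the bench) reaches over the rail's middle, ending 90 mm short of the knob's axis. Origin on the rail's centre line at bench height, level with the notch; y along the rail.
- jar: Bystander: closed white jar with a grey cap, 64 mm diameter, 75 mm tall; origin at its underside. Not to be moved.
- cellbox: Bystander: open blue box with compartments, 100 x 150 x 25 mm; origin at its underside. Not to be moved.
- case: Bystander: flat closed blue case, 110 x 170 x 22 mm; origin at its underside. Not to be moved.

How it is judged:
By the outcome, as a careful person would: the job done as asked, in the order asked, and still so for the second after the job is handed in, while the arm keeps its last pose, push and grip.
It also fails if it takes over 72 s, if anything falls off the work surface, if the arm or the gripper's body presses on something with over 40 N, if the wrist force passes 120 N, or if a joint passes its speed limit or range.

## Robot

A 6-joint arm with a two-finger parallel gripper is mounted at the origin on the work surface. World frame = base frame: x ahead of the robot, y to its left, z up, the work surface at z = 0. Lengths are in m, angles in degrees, forces in N, time in s.
With the tool pointing down it reaches from about 0.4 to 0.825 m from the base axis. Payload 7 kg.
Tool frame: the origin (TCP) lies at the very end of the fingers, on their centre line; the grasp point (between the pads) lies 19 mm behind it; x points along the fingers, y is the direction in which the jaws open and shut, and the axes are right-handed (so a half turn about x gives the same grasp; the last joint's range is limited). The gripper opens to 88 mm and grips with 3 to 60 N. Pads are 19 mm wide; open, the fingers measure 130 mm over their backs; the gripper's body (78 mm by 193 mm) begins 47 mm behind the grasp point.
Start: joints at [-52.706, 20.546, 0.682, 0, -70.136, -16.507], TCP at [0.24, -0.631, 0.227] pointing down, gripper open.
Joint ranges: [-176.03, 176.03], [-82.01, 121.73], [-58.28, 71.71], [-173.87, 95.51], [-174.79, -0.11], [-173.66, 173.66]. Speed limits (degrees/s): [136.94, 136.94, 172.46, 180, 180, 180].

## Interface

Orientations are given as [roll, pitch, yaw] about the fixed x, y, z axes, in that order (R = Rz(yaw) Ry(pitch) Rx(roll)).
In Python, from plant import * gives the robot as it stands. The module is installed in compiled form; this text tells all that it offers.
- The arm moves only by the shell command python3 -m creep 'ROWS' [FORCE]. ROWS is a JSON object of lists of equal length, an entry for each row: "jaw": the closure, from -1 (fully open) to 1 (shut); "translation": the shift along the tool's x, y, z in m, a list of three; "roll": the turn about the tool's x in rad. A call has exactly 10 rows; each row shifts and turns the commanded pose from where the row before left it, along the tool's axes as they then stand; what a row does not reach is not made up. A row lasts 1/10 s, in which the tool goes at most 50 mm and 8.59 degrees, less where a joint would pass 70% of its speed; a pose out of reach is approached as far as the arm can. A call with a gripper value outside its range is refused whole. The fingers move at their own pace and stop on an object; FORCE is the grip in N (left out, the last holds). Time passes only in rows, so rows that do not move let the fingers close, or fill a call up. It gives the time, the measured TCP pose, the force and the opening at its end, in the units of the state.
- get_state(): the state, without advancing time (a new reading comes with each control period).
- capture(name): name is "scene" or "side" or "wrist"; returns a dict with "image" (400x640x3 uint8, red, green, blue), "fovy" (degrees; the focal length in pixels is half the picture's height over the tangent of half this angle, whatever the lens; pixels are square), "cx", "cy" (the principal point, pixels), "pose" (4x4, takes a point from camera to world coordinates); the wrist camera has in their place "tool_from_camera" (4x4, takes a point from camera to tool coordinates, whose origin is the TCP and whose axes are the tool frame's). Camera axes: x right, y up, looking along -z (the intrinsics and any distortion apply to the point x, -y, -z); pixel columns grow to the right and rows downward; lengths in m; the calibration is good to about 2 mm. A picture is of the moment at which its call begins: read the wrist's pose just before it. There is no depth.
- close_job(): hands the job in, once; it reports no verdict.
The state is a dict: "time_s": time; "joints": joint angles; "qd": joint speeds; "joint_torque": joint torques, N m; "tcp_pos": TCP position; "eef_rot": TCP orientation; "contact_force": force on the tool from outside, world axes, zero at the start; "moment": the same for the moment, N m; "gripper_width": finger opening in m.
Only numpy, scipy, OpenCV 4.12 (cv2) and the standard library are available. Lean on these libraries where they do the work, as an engineer would, in place of code of your own. Each camera call takes 0.05 s, during which the arm holds its last target.

## Working session

There is one attempt and no reset: what is moved stays moved. The work goes in short steps, Python scripts to look and compute and a shell command to move; the robot and the scene stay as the last step left them, time stands still between calls to the robot, and variables do not carry over. Pictures are saved under pics/ and viewed, and the job is handed in when it is done.

```bash
mkdir -p pics
cat > h.py <<'E'
import numpy as np, cv2
from plant import *
def snap(n,f):
    s=get_state(); c=capture(n); cv2.imwrite('pics/'+f+'.png',cv2.cvtColor(c['image'],cv2.COLOR_RGB2BGR)); return s,c
E
python3 - <<'E'
from h import *
print(get_state())
for n in ['scene','side','wrist']:
    s,c=snap(n,n+'0'); print({k:v for k,v in c.items() if k!='image'})
E
```

```text
{'time_s': 0.0, 'joints': array([-5.27050527e+01,  2.05908688e+01,  6.31478977e-01, -1.99116659e-02,
       -7.01354074e+01, -1.65065829e+01]), 'qd': array([ 0.02654268,  0.03366174, -0.02694701, -0.07723514, -0.09314212,
        0.03630628]), 'joint_torque': array([ 3.57929571e-05, -5.82723141e+01,  2.93050486e+01,  6.99697629e+00,
        6.91996000e-03, -1.69544633e-04]), 'tcp_pos': array([ 0.23935372, -0.63059457,  0.2256123 ]), 'eef_rot': array([ 95.33852048,  89.9033718 , 116.12010338]), 'contact_force': array([-0.15924202,  0.14574592,  0.58967647]), 'moment': array([-0.03819231,  0.01297959, -0.04016419]), 'gripper_width': 0.08718360893475278}
{'fovy': 43.643990108919006, 'cx': 315.1920931494173, 'cy': 197.2322058598208, 'pose': array([[ 0.60706928, -0.62268873,  0.49368577,  1.25792058],
       [ 0.794643  ,  0.47330099, -0.38016928, -0.56268101],
       [ 0.00306516,  0.62309303,  0.78214173,  1.17123793],
       [ 0.        ,  0.        ,  0.        ,  1.        ]])}
{'fovy': 53.10975830363105, 'cx': 318.69176064465626, 'cy': 191.60383211459782, 'pose': array([[-0.88423298,  0.29013593, -0.36599615,  0.13030059],
       [-0.46702424, -0.54169574,  0.6988949 ,  0.7698939 ],
       [ 0.00451597,  0.78891499,  0.61448575,  0.79865439],
       [ 0.        ,  0.        ,  0.        ,  1.        ]])}
{'fovy': 65.11761083719124, 'cx': 317.1173818378079, 'cy': 198.61796241719432, 'tool_from_camera': array([[ 1.23444344e-04,  2.93640310e-01, -9.55915976e-01,
        -1.58551843e-01],
       [ 9.99999956e-01, -2.94618291e-04,  3.86357516e-05,
         5.25464284e-05],
       [-2.70285318e-04, -9.55915939e-01, -2.93640333e-01,
        -7.98580606e-02],
       [ 0.00000000e+00,  0.00000000e+00,  0.00000000e+00,
         1.00000000e+00]])}
```

View pics/scene0.png

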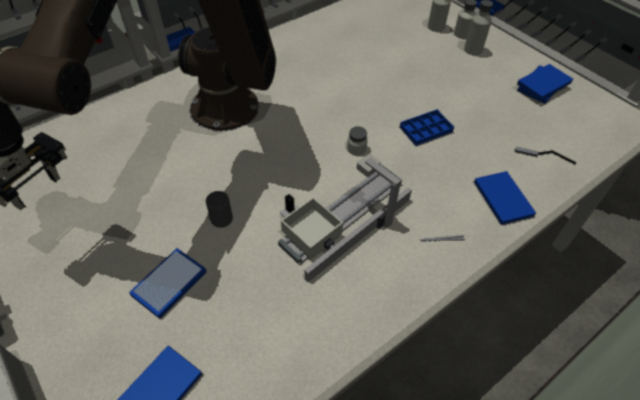

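View pics/side0.png

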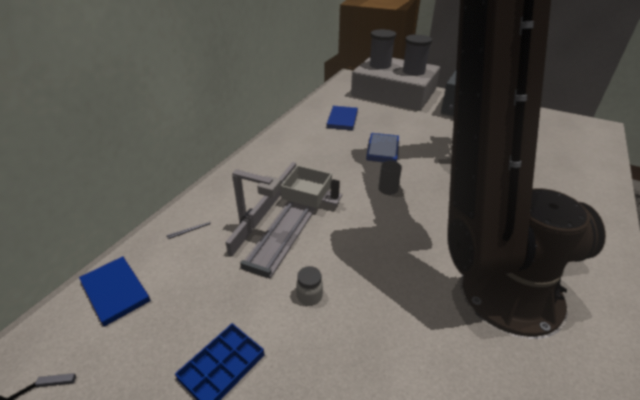

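View pics/wrist0.png

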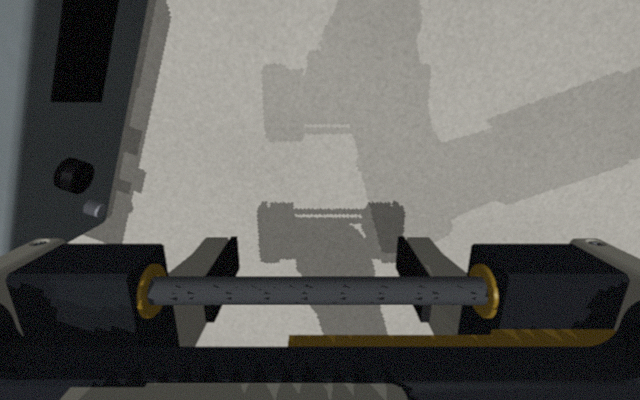

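Run:
```python
import cv2
a=cv2.imread('pics/scene0.png')[140:290,190:430]; cv2.imwrite('pics/sc.png',cv2.resize(a,(800,500),interpolation=cv2.INTER_CUBIC))
a=cv2.imread('pics/side0.png')[120:285,220:420]; cv2.imwrite('pics/sd.png',cv2.resize(a,(720,594),interpolation=cv2.INTER_CUBIC))
```

```text
(no output)
```

View pics/sc.png

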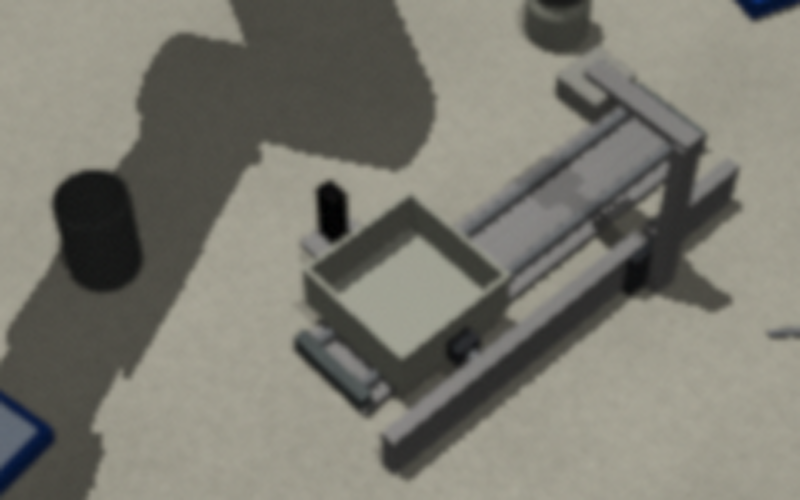

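View pics/sd.png

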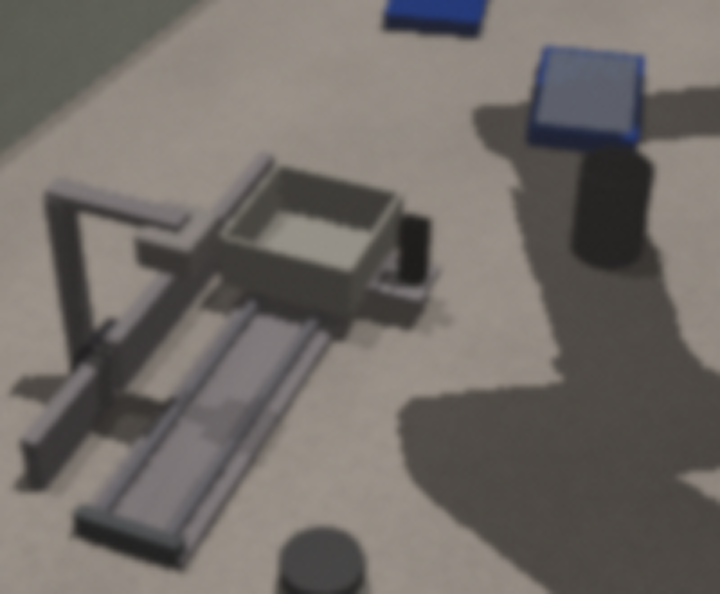

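```bash
cat >> h.py <<'E'
def ray(c,u,v,T=None):
    f=200/np.tan(np.radians(c['fovy']/2)); T=c['pose'] if T is None else T
    d=T[:3,:3]@np.array([(u-c['cx'])/f,-(v-c['cy'])/f,-1]); return T[:3,3],d
def onz(c,u,v,z,T=None):
    o,d=ray(c,u,v,T); return o+d*(z-o[2])/d[2]
def proj(c,p,T=None):
    T=c['pose'] if T is None else T
    f=200/np.tan(np.radians(c['fovy']/2)); q=np.linalg.inv(T)@np.append(p,1); return c['cx']-f*q[0]/q[2], c['cy']+f*q[1]/q[2]
def tri(c1,p1,c2,p2):
    o,d=ray(c1,*p1);q,e=ray(c2,*p2); A=np.c_[d,-e]; t=np.linalg.lstsq(A,q-o,rcond=None)[0]
    a=o+d*t[0];b=q+e*t[1]; return (a+b)/2,np.linalg.norm(a-b)
E
python3 - <<'E'
from h import *
np.set_printoptions(precision=4,suppress=True)
a=capture('scene');b=capture('side')
P=lambda x,y:((x+.5)*.3-.5+190,(y+.5)*.3-.5+140)
Q=lambda x,y:((x+.5)/3.6-.5+220,(y+.5)/3.6-.5+120)
S=[P(*p) for p in [(411,196),(511,277),(400,362),(305,280)]]
D=[Q(*p) for p in [(350,277),(222,237),(283,166),(402,196)]]
for s,d in zip(S,D): print(onz(a,*s,.076)[:2],onz(b,*d,.076)[:2],*tri(a,s,b,d))
for n,s,d,z in [('knobtop',(330,187),(416,217),.096),('notch?',(637,252),(95,347),.05),('barA',(388,440),(268,158),.05),('barB',(733,166),(30,440),.05),('masttop',(690,140),(62,190),.196),('cuptop',(92,202),(619,163),.09),('cupbot',(104,270),(607,250),.0),('jar',(558,30),None,0)]:
    s=P(*s); print(n,onz(a,*s,z)[:2],end=' ')
    if d: d=Q(*d); print(onz(b,*d,z)[:2],*tri(a,s,b,d))
E
```

```text
[ 0.5663 -0.038 ] [ 0.5544 -0.0288] [ 0.56   -0.0354  0.0687] 0.0037110720292910333
[ 0.6817 -0.0241] [ 0.6734 -0.0256] [ 0.6776 -0.0252  0.0739] 0.0073394608339773446
[ 0.6923 -0.1444] [ 0.6814 -0.1403] [ 0.6871 -0.1441  0.071 ] 0.0059653575308277924
[ 0.5834 -0.1584] [ 0.5676 -0.1491] [ 0.5749 -0.1569  0.0674] 0.006913340787400745
knobtop [ 0.5308 -0.0952] [ 0.532  -0.1024] [ 0.5313 -0.0972  0.099 ] 0.0032052489315637107
notch? [0.712 0.089] [0.7045 0.1142] [0.71   0.0998 0.0375] 0.010780723528821281
barA [ 0.73   -0.1845] [ 0.7201 -0.1779] [ 0.7258 -0.1836  0.0443] 0.003571849124171023
barB [0.6933 0.2184] [0.6856 0.2199] [0.6899 0.2189 0.0468] 0.004787077888670466
masttop [0.7281 0.1085] [0.7154 0.1132] [0.7229 0.1097 0.1909] 0.006591175836458254
cuptop [ 0.4208 -0.2582] [ 0.4136 -0.2659] [ 0.4161 -0.2601  0.0904] 0.009247280345319492
cupbot [ 0.4225 -0.2628] [ 0.4112 -0.258 ] [ 0.4151 -0.2625 -0.0059] 0.005984497279895446
jar [0.4405 0.2375]
```

```bash
cat >> h.py <<'E'
from scipy.spatial.transform import Rotation as Ro
np.set_printoptions(precision=4,suppress=True)
def RT(s=None):
    s=s or get_state(); return Ro.from_euler('xyz',s['eef_rot'],degrees=True).as_matrix(), np.array(s['tcp_pos'])
def go(target,yaw=None):
    "tool-frame shift (present axes) to reach world target; roll about tool x so tool y heads at yaw mod 180"
    R,p=RT(); d=np.array(target)-p
    print('p',p,'yaxis deg',np.degrees(np.arctan2(R[1,1],R[0,1])),'tool shift',R.T@d,'len',np.linalg.norm(d))
    if yaw is not None:
        h=np.degrees(np.arctan2(R[1,1],R[0,1])); e=(yaw-h+90)%180-90
        print('world yaw turn',e,'roll about x(rad)',-np.radians(e) if R[2,0]<0 else np.radians(e))
E
python3 - <<'E'
from h import *
R,p=RT();print(R)
go([.418,-.262,.2],95.3)
E
```

```text
[[-0.0004 -0.3548  0.9349]
 [ 0.0007  0.9349  0.3548]
 [-1.      0.0008 -0.0001]]
p [ 0.2395 -0.6309  0.2261] yaxis deg 110.78174177240602 tool shift [0.0263 0.2815 0.2978] len 0.4106391351980848
world yaw turn -15.481741772406025 roll about x(rad) 0.27020736787202776
```

```bash
python3 -m creep '{"jaw":[-1,-1,-1,-1,-1,-1,-1,-1,-1,-1],"translation":[[0,0.031,0.033],[0,0.031,0.033],[0,0.031,0.033],[0,0.031,0.033],[0,0.031,0.033],[0,0.031,0.033],[0,0.031,0.033],[0,0.031,0.033],[0,0.031,0.033],[0,0,0]],"roll":[0,0,0,0,0,0,0,0,0.135,0.135]}' 10
python3 - <<'E'
from h import *
s,c=snap('wrist','w1'); go([.418,-.262,.2],95.3)
E
```

```text
time_s: 1.25
tcp_pos: [0.4192, -0.2632, 0.227]
eef_rot: [3.2, 89.9, 8.9]
contact_force: [-0.7, 0.2, 0.2]
gripper_width: 0.0875
p [ 0.4185 -0.2645  0.2269] yaxis deg 95.14437089942714 tool shift [ 0.0269  0.0026 -0.0003] len 0.0269991879552115
world yaw turn 0.1556291005728525 roll about x(rad) -0.0027162402169136697
```

View pics/w1.png

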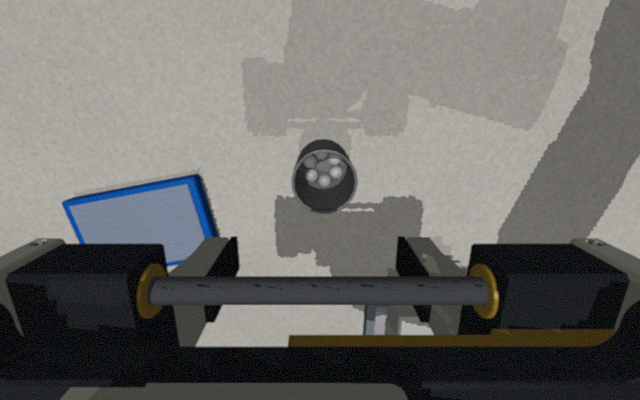

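```bash
cat >> h.py <<'E'
def wT(s,c):
    R,p=RT(s); T=np.eye(4);T[:3,:3]=R;T[:3,3]=p; return T@c['tool_from_camera']
E
python3 - <<'E'
from h import *
s=get_state();c=capture('wrist');T=wT(s,c)
for u,v,z in [(324.5,180,.09),(292.5,180,.09),(357,180,.09),(324.5,148,.09),(324.5,212,.09)]: print(onz(c,u,v,z,T))
E
```

```text
[ 0.41   -0.2581  0.09  ]
[ 0.4128 -0.289   0.09  ]
[ 0.4072 -0.2268  0.09  ]
[ 0.3792 -0.2611  0.09  ]
[ 0.4427 -0.2549  0.09  ]
```

Run:
```python
from h import *
go([.4105,-.258,.041],95.3)
```

```text
p [ 0.4179 -0.2655  0.2268] yaxis deg 95.72354887942335 tool shift [ 0.1857  0.0082 -0.0067] len 0.18605060865812792
world yaw turn -0.4235488794233504 roll about x(rad) 0.007392322489069927
```

```bash
python3 -m creep '{"jaw":[-1,-1,-1,-1,-1,-1,-1,1,1,1],"translation":[[0,0.0075,-0.0075],[0.04,0,0],[0.04,0,0],[0.04,0,0],[0.035,0,0],[0.03,0,0],[0,0,0],[0,0,0],[0,0,0],[0,0,0]],"roll":[0,0,0,0,0,0,0,0,0,0]}' 10
python3 -m creep '{"jaw":[1,1,1,1,1,1,1,1,1,1],"translation":[[0,0,0],[0,0,0],[0,0,0],[0,0,0],[-0.02,0,0],[-0.04,0,0],[-0.05,0,0],[-0.05,0,0],[-0.02,0,0],[0,0,0]],"roll":[0,0,0,0,0,0,0,0,0,0]}' 10
python3 - <<'E'
from h import *
snap('wrist','w2');snap('scene','s2'); go([.4105,-.258,.041],95.3)
E
```

```text
time_s: 2.35
tcp_pos: [0.4102, -0.2603, 0.0433]
eef_rot: [-16.1, 89.8, -10.4]
contact_force: [-0.6, 2.2, 1.4]
gripper_width: 0.0692
time_s: 3.35
tcp_pos: [0.4109, -0.2605, 0.2258]
eef_rot: [-19.4, 89.5, -13.7]
contact_force: [1.5, -0.6, -3.0]
gripper_width: 0.0656
p [ 0.4087 -0.2596  0.2216] yaxis deg 95.66941146097261 tool shift [0.1806 0.0014 0.0017] len 0.18064717693669782
world yaw turn -0.36941146097261424 roll about x(rad) 0.006447446288574653
```

View pics/w2.png

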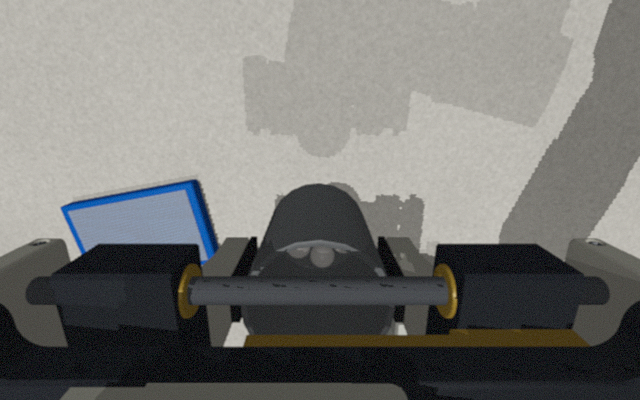

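View pics/s2.png

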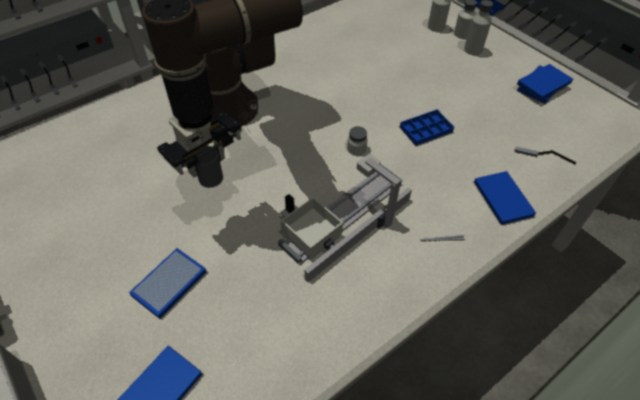

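Run:
```python
from h import *
go([.75,-.078,.235],95.3)
```

```text
p [ 0.4087 -0.2596  0.2216] yaxis deg 95.66941146097261 tool shift [-0.0129  0.147   0.3576] len 0.3868315155726475
world yaw turn -0.36941146097261424 roll about x(rad) 0.006447446288574653
```

```bash
python3 -m creep '{"jaw":[1,1,1,1,1,1,1,1,1,1],"translation":[[-0.006,0.009,0.022],[-0.006,0.018,0.044],[0,0.018,0.044],[0,0.018,0.044],[0,0.018,0.044],[0,0.018,0.044],[0,0.018,0.044],[0,0.018,0.044],[0,0.009,0.022],[0,0.004,0.005]],"roll":[0,0,0,0,0,0,0,0,0,0]}' 10
python3 - <<'E'
from h import *
s,c=snap('wrist','w3');snap('side','d3'); print(s['tcp_pos'],s['eef_rot'],s['gripper_width'])
E
```

```text
time_s: 4.45
tcp_pos: [0.7507, -0.0757, 0.2286]
eef_rot: [176.9, 89.7, -177.4]
contact_force: [-0.4, 0.0, -2.1]
gripper_width: 0.0659
[ 0.7507 -0.0757  0.2286] [ 176.8935   89.671  -177.3519] 0.06585691046298088
```

View pics/w3.png

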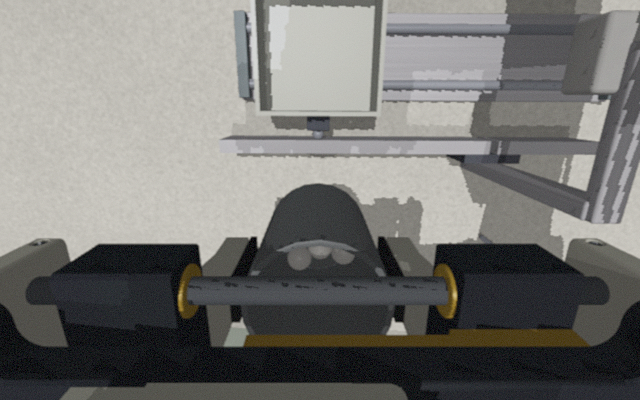

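View pics/d3.png

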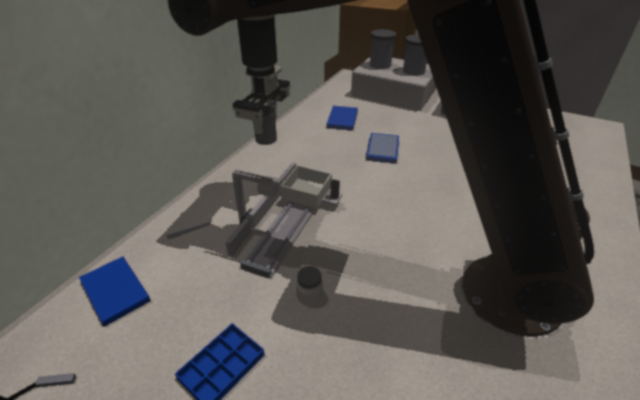

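Run:
```python
from h import *
s=get_state();c=capture('wrist');T=wT(s,c)
for n,u,v,z in [('cornerL',254,117,.076),('cornerR',381,117,.076),('barL',221,139,.05),('barR',595,139,.05),('barfront',450,154,.05),('plunger',318,135,.05),('notch?',495,158,.05),('head front near',566,90,.155),('head far',612,90,.155),('mast',605,220,.196)]: print(n,onz(c,u,v,z,T))
cv2.imwrite('pics/w3c.png',cv2.resize(cv2.imread('pics/w3.png')[0:240,220:640],(800,457)))
R,p=RT(s);print(R)
```

```text
cornerL [ 0.6886 -0.1441  0.076 ]
cornerR [ 0.6763 -0.0218  0.076 ]
barL [ 0.7164 -0.1831  0.05  ]
barR [0.6764 0.2147 0.05  ]
barfront [0.7077 0.064  0.05  ]
plunger [ 0.7018 -0.0804  0.05  ]
notch? [0.7071 0.1137 0.05  ]
head front near [0.6435 0.0895 0.155 ]
head far [0.6402 0.1218 0.155 ]
mast [0.7242 0.111  0.196 ]
[[-0.0049 -0.0997  0.995 ]
 [-0.0002  0.995   0.0997]
 [-1.      0.0003 -0.0049]]
```

View pics/w3c.png

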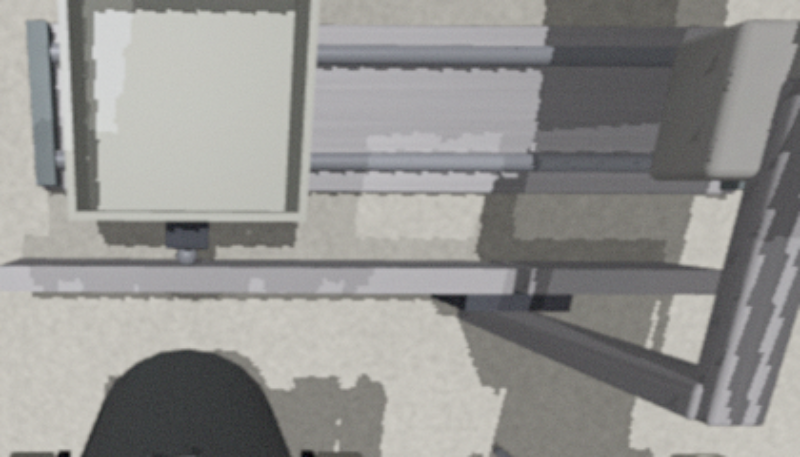

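```bash
python3 -m creep '{"jaw":[1,1,1,1,1,1,1,1,1,1],"translation":[[0.02,0,0],[0.04,0,0],[0.04,0,0],[0.02,0,0],[0.002,0,-0.015],[0,0,-0.015],[0,0,-0.012],[0,0,-0.01],[0,0,-0.01],[0,0,0]],"roll":[0,0,0,0,0,0,0,0,0,0]}' 10
python3 - <<'E'
from h import *
s,c=snap('wrist','w4');snap('side','d4'); print(s['tcp_pos'],s['eef_rot'],s['gripper_width'],s['contact_force'])
cv2.imwrite('pics/d4c.png',cv2.resize(cv2.imread('pics/d4.png')[70:270,200:400],(600,600)))
E
```

```text
time_s: 5.6
tcp_pos: [0.6868, -0.084, 0.1125]
eef_rot: [16.7, 90.0, 22.3]
contact_force: [1.6, 0.6, 0.5]
gripper_width: 0.0652
[ 0.6868 -0.084   0.1125] [16.6762 89.9652 22.32  ] 0.06516506059705778 [1.6298 0.5525 0.4697]
```

View pics/w4.png

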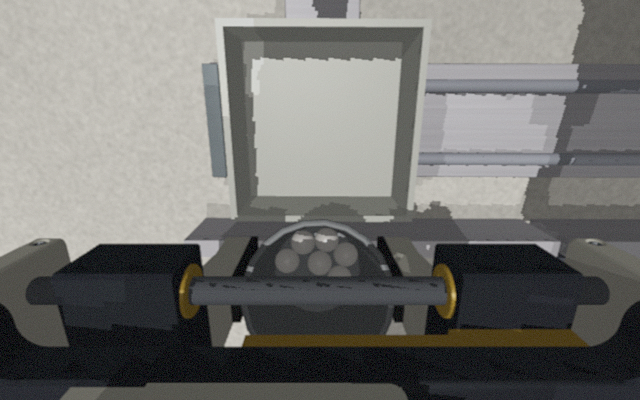

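View pics/d4c.png

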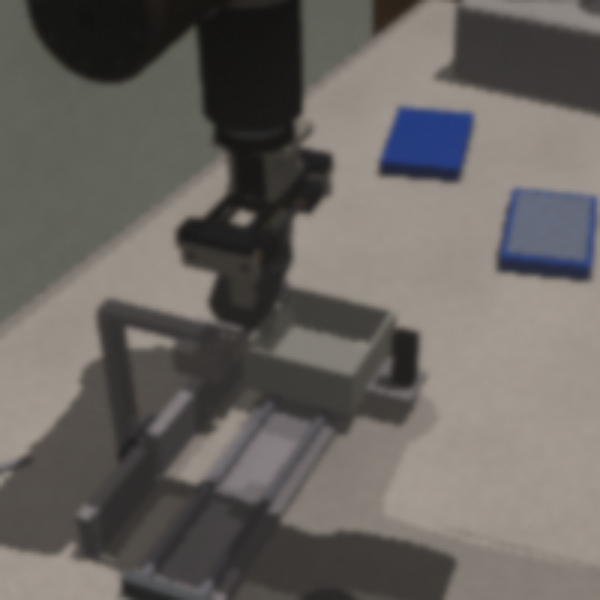

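```bash
python3 -m creep '{"jaw":[1,1,1,1,1,1,1,1,1,1],"translation":[[0.005,0,-0.008],[0.005,0,-0.01],[0.005,0,-0.01],[0,0,-0.01],[0.005,0,-0.007],[0.005,0,0],[0.005,0,0],[0,0,0],[0,0,0],[0,0,0]],"roll":[0,0,0,0,0,0,0,0,0,0]}' 10
python3 - <<'E'
from h import *
s,c=snap('wrist','w5');snap('side','d5');snap('scene','s5'); print(s['tcp_pos'],s['eef_rot'],s['gripper_width'],s['contact_force'])
a=cv2.resize(cv2.imread('pics/d5.png')[100:220,220:360],(400,343));b=cv2.resize(cv2.imread('pics/s5.png')[150:270,250:390],(400,343))
cv2.imwrite('pics/d5c.png',np.hstack([a,b]))
E
```

```text
time_s: 6.7
tcp_pos: [0.6432, -0.088, 0.081]
eef_rot: [171.9, 90.0, 177.6]
contact_force: [1.0, -1.1, -0.6]
gripper_width: 0.0637
[ 0.6432 -0.088   0.081 ] [171.9169  89.9552 177.586 ] 0.06366551973954125 [ 0.9908 -1.0772 -0.6456]
```

View pics/w5.png

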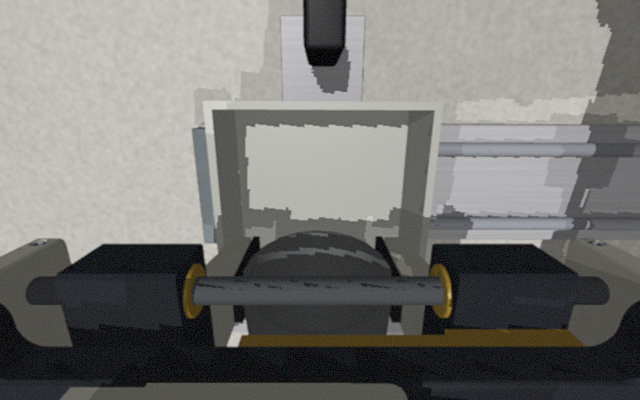

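View pics/d5c.png

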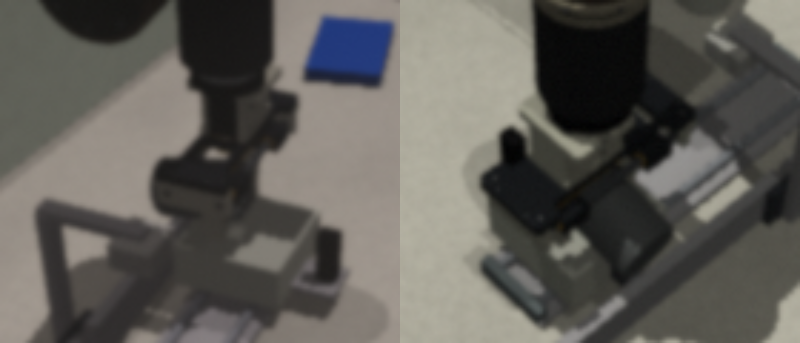

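```bash
python3 -m creep '{"jaw":[1,1,1,1,1,1,1,1,1,1],"translation":[[0.003,0,0],[0.002,0,0],[0,0,0],[0,0,0],[0,0,0],[0,0,0],[0,0,0],[0,0,0],[0,0,0],[0,0,0]],"roll":[0,0,0,0,0,0,0,0,0,0]}' 10
python3 - <<'E'
from h import *
s,c=snap('wrist','w6');snap('scene','s6'); print(s['tcp_pos'],s['eef_rot'],s['gripper_width'],s['contact_force'])
a=cv2.resize(cv2.imread('pics/w6.png')[80:300,160:480],(480,330));b=cv2.resize(cv2.imread('pics/s6.png')[180:260,270:350],(320,330))
cv2.imwrite('pics/d6c.png',np.hstack([a,b]))
E
```

```text
time_s: 7.85
tcp_pos: [0.6432, -0.0881, 0.0767]
eef_rot: [-142.6, 90.0, -137.0]
contact_force: [-2.9, -0.9, 5.6]
gripper_width: 0.0632
[ 0.6432 -0.0881  0.0767] [-142.6312   89.9903 -136.9549] 0.06324530388873471 [-2.8975 -0.9367  5.573 ]
```

View pics/d6c.png

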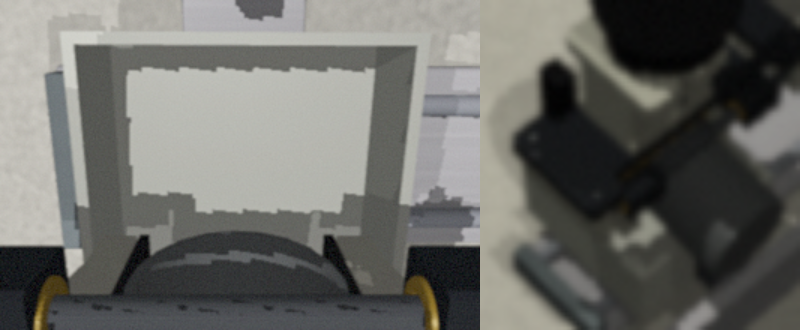

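Run:
```python
from h import *
snap('side','d6')
a=cv2.resize(cv2.imread('pics/d6.png')[130:220,230:330],(400,360),interpolation=cv2.INTER_CUBIC);b=cv2.resize(cv2.imread('pics/s6.png')[170:260,270:370],(400,360),interpolation=cv2.INTER_CUBIC)
o=np.hstack([a,b]);o=np.clip(255*(o/255.)**.5,0,255).astype('uint8')
cv2.imwrite('pics/d6d.png',o)
a=cv2.imread('pics/w6.png')[200:340,200:440];a=cv2.resize(np.clip(255*(a/255.)**.4,0,255).astype('uint8'),(800,466));cv2.imwrite('pics/w6d.png',a)
s=get_state();a=capture('scene');R,p=RT(s);P=p-R[:,0]*.019
# tilt hypotheses: project base and mouth centres
for f in (60,75,90,105,115):
    t=np.radians(f);u=np.sin(t)*R[:,2]+np.cos(t)*R[:,0]
    b=proj(a,P+u*.06);m=proj(a,P-u*.03);print(f,[(round((q[0]-270)*4+400),round((q[1]-170)*4)) for q in(b,m)])
```

```text
60 [(635, 277), (555, 167)]
75 [(642, 270), (552, 171)]
90 [(645, 258), (551, 177)]
105 [(643, 243), (552, 185)]
115 [(640, 231), (554, 191)]
```

View pics/d6d.png

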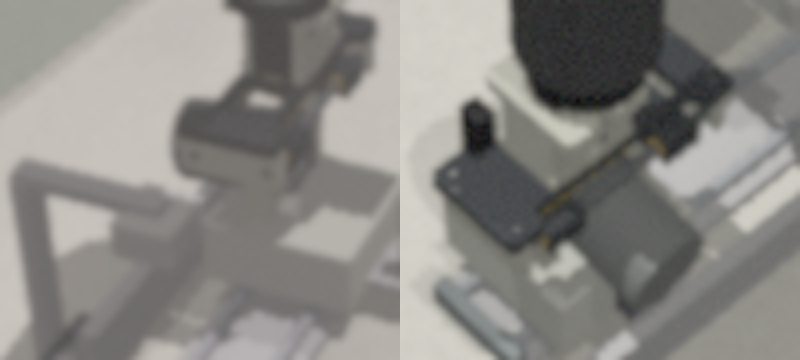

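View pics/w6d.png

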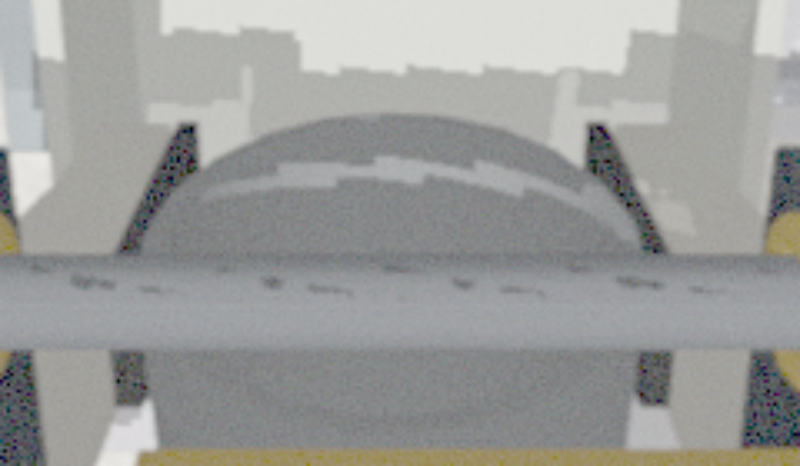

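Run:
```python
from h import *
s=get_state();c=capture('wrist');T=wT(s,c);R,p=RT(s);P=p-R[:,0]*.019
print(p, s['contact_force'],s['gripper_width'])
for off in (0,.008):
  Q=P-R[:,0]*off
  for f in (50,60,70,80,90,100,110):
    t=np.radians(f);u=np.sin(t)*R[:,2]+np.cos(t)*R[:,0]; n=-np.cos(t)*R[:,2]+np.sin(t)*R[:,0]
    lo=proj(c,Q-.03*u+.0325*n,T);hi=proj(c,Q-.03*u-.0325*n,T);b=proj(c,Q+.06*u-.0325*n,T)
    l=proj(c,Q-.03*u+.0325*R[:,1],T)
    print(off,f,'lower lip',np.round(lo),'upper lip',np.round(hi),'mid',np.round(l),'base up',np.round(b))
```

```text
[ 0.6432 -0.0881  0.0767] [-1.7072  0.0935  4.4926] 0.06316150667217876
0 50 lower lip [317. 181.] upper lip [317. 326.] mid [394. 244.] base up [317. 356.]
0 60 lower lip [317. 181.] upper lip [317. 306.] mid [393. 233.] base up [317. 374.]
0 70 lower lip [317. 183.] upper lip [317. 285.] mid [390. 224.] base up [317. 391.]
0 80 lower lip [317. 187.] upper lip [317. 263.] mid [388. 218.] base up [317. 408.]
0 90 lower lip [317. 194.] upper lip [317. 242.] mid [386. 213.] base up [317. 422.]
0 100 lower lip [317. 201.] upper lip [317. 223.] mid [384. 210.] base up [317. 433.]
0 110 lower lip [317. 210.] upper lip [317. 208.] mid [381. 209.] base up [317. 440.]
0.008 50 lower lip [317. 186.] upper lip [317. 342.] mid [399. 253.] base up [317. 367.]
0.008 60 lower lip [317. 185.] upper lip [317. 321.] mid [397. 241.] base up [317. 386.]
0.008 70 lower lip [317. 187.] upper lip [317. 298.] mid [395. 232.] base up [317. 405.]
0.008 80 lower lip [317. 191.] upper lip [317. 274.] mid [392. 224.] base up [317. 423.]
0.008 90 lower lip [317. 198.] upper lip [317. 252.] mid [390. 219.] base up [317. 440.]
0.008 100 lower lip [317. 206.] upper lip [317. 232.] mid [387. 216.] base up [317. 454.]
0.008 110 lower lip [317. 215.] upper lip [317. 215.] mid [385. 215.] base up [317. 463.]
```

```bash
python3 -m creep '{"jaw":[1,1,1,1,1,1,1,1,1,1],"translation":[[0,0,0],[0,0,0],[-0.003,0,0],[-0.01,0,0],[-0.02,0,0],[-0.03,0,0],[-0.03,0,0],[-0.01,0,0],[0,0,0],[0,0,0]],"roll":[0,0,0,0,0,0,0,0,0,0]}' 35
python3 - <<'E'
from h import *
s,c=snap('wrist','w7');snap('scene','s7');snap('side','d7'); print(s['tcp_pos'],s['eef_rot'],s['gripper_width'],s['contact_force'])
R,p=RT(s);q=p-R[:,0]*.019
for n,f in (('side','d7'),('scene','s7')):
    cc=capture(n); u,v=map(int,proj(cc,q)); im=cv2.imread(f'pics/{f}.png')[v-50:v+50,u-50:u+50]
    o=cv2.resize(im,(400,400),interpolation=cv2.INTER_CUBIC); o=np.clip(255*(o/255.)**.5,0,255).astype('uint8'); cv2.imwrite(f'pics/{f}c.png',o); print(n,u,v)
cv2.imwrite('pics/x7.png',np.hstack([cv2.imread('pics/d7c.png'),cv2.imread('pics/s7c.png')]))
E
```

```text
time_s: 9.1
tcp_pos: [0.6426, -0.0878, 0.1784]
eef_rot: [153.9, 89.9, 159.6]
contact_force: [0.1, -0.2, -2.5]
gripper_width: 0.0629
[ 0.6426 -0.0878  0.1784] [153.9436  89.9127 159.6038] 0.06289878162218018 [ 0.1011 -0.2223 -2.4795]
side 299 143
scene 315 196
```

View pics/x7.png

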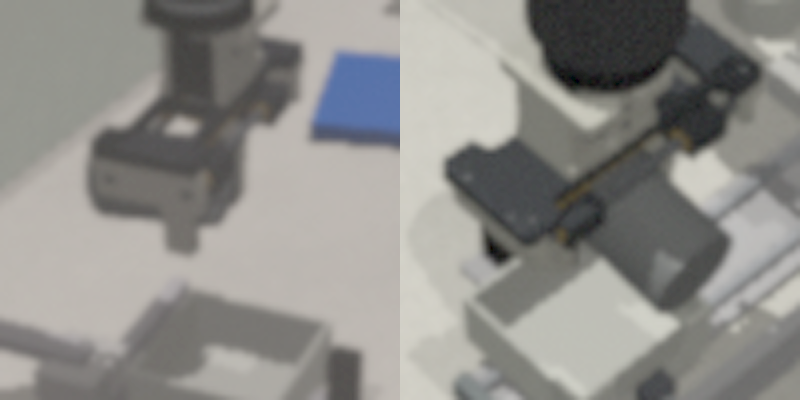

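View pics/w7.png

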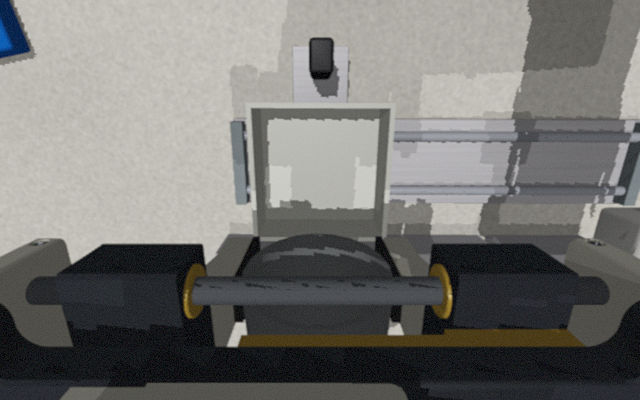

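Run:
```python
from h import *
s=get_state();R,p=RT(s);P=p-R[:,0]*.019
a=capture('scene');
im=cv2.imread('pics/s7.png')[185:235,290:350]; o=cv2.resize(im,(780,600),interpolation=cv2.INTER_CUBIC); o=np.clip(255*(o/255.)**.6*1.3,0,255).astype('uint8')
cv2.imwrite('pics/s7z.png',o)
k=780/60
for f in (60,80,100,115):
  for sl in (0,.02):
   for off in (0,.01):
    t=np.radians(f);u=np.sin(t)*R[:,2]+np.cos(t)*R[:,0]; n=-np.cos(t)*R[:,2]+np.sin(t)*R[:,0]
    B=P-R[:,0]*off+u*(.06+sl); ring=[B+.0325*(np.cos(w)*n+np.sin(w)*R[:,1]) for w in np.linspace(0,6.28,9)[:8]]
    g=lambda X:tuple(np.round((np.array(proj(a,X))-[290,185])*k).astype(int).tolist())
    print(f,sl,off,'base',g(B),'ring ext',*[g(r) for r in ring[::2]])
```

```text
60 0 0 base (516, 408) ring ext (454, 443) (636, 316) (580, 370) (393, 501)
60 0 0.01 base (517, 377) ring ext (455, 413) (638, 284) (582, 338) (393, 471)
60 0.02 0 base (577, 492) ring ext (514, 526) (697, 399) (643, 456) (455, 587)
60 0.02 0.01 base (579, 461) ring ext (516, 496) (699, 368) (645, 425) (456, 556)
80 0 0 base (545, 369) ring ext (519, 450) (666, 276) (571, 283) (420, 463)
80 0 0.01 base (546, 337) ring ext (521, 420) (669, 244) (573, 250) (421, 432)
80 0.02 0 base (617, 441) ring ext (590, 522) (739, 347) (646, 357) (493, 537)
80 0.02 0.01 base (619, 410) ring ext (592, 491) (742, 315) (648, 324) (494, 506)
100 0 0 base (548, 302) ring ext (564, 421) (671, 209) (532, 178) (422, 397)
100 0 0.01 base (550, 269) ring ext (565, 390) (674, 176) (534, 144) (423, 365)
100 0.02 0 base (623, 353) ring ext (637, 472) (747, 258) (608, 229) (496, 450)
100 0.02 0.01 base (625, 320) ring ext (640, 441) (750, 225) (611, 195) (498, 417)
115 0 0 base (533, 238) ring ext (579, 377) (657, 145) (485, 96) (405, 333)
115 0 0.01 base (534, 205) ring ext (581, 345) (660, 111) (487, 61) (406, 300)
115 0.02 0 base (603, 267) ring ext (649, 407) (729, 173) (556, 123) (475, 364)
115 0.02 0.01 base (605, 234) ring ext (652, 375) (731, 139) (558, 88) (476, 331)
```

View pics/s7z.png

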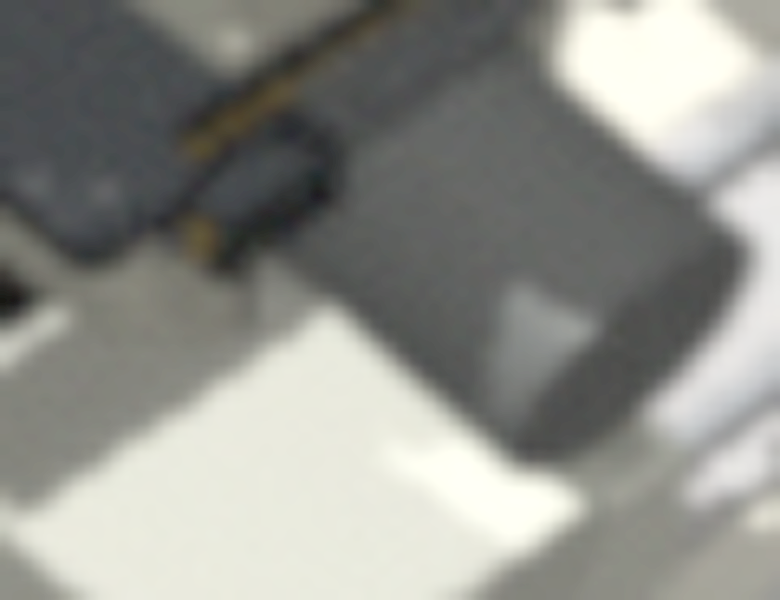

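Run:
```python
from h import *
go([.43,-.25,.06])
```

```text
p [ 0.6429 -0.088   0.1785] yaxis deg 95.67426414183896 tool shift [ 0.1189 -0.1401 -0.2277] len 0.29258918964410713
```

```bash
python3 -m creep '{"jaw":[1,1,1,1,1,1,1,1,1,1],"translation":[[0,-0.007,-0.012],[0,-0.015,-0.024],[0,-0.02,-0.032],[0,-0.02,-0.032],[0,-0.02,-0.032],[0,-0.02,-0.032],[0.02,-0.02,-0.032],[0.04,-0.012,-0.02],[0.04,-0.006,-0.01],[0.018,0,-0.002]],"roll":[0,0,0,0,0,0,0,0,0,0]}' 30
python3 -m creep '{"jaw":[1,1,1,1,1,1,1,1,1,1],"translation":[[0,0,0],[0,0,0],[0,0,0],[0,0,0],[0,0,0],[0,0,0],[0,0,0],[0,0,0],[0,0,0],[0,0,0]],"roll":[0,0,0,0,0,0,0,0,0,0]}' 6
python3 - <<'E'
from h import *
s,c=snap('wrist','w8');snap('scene','s8');snap('side','d8')
R,p=RT(s);q=p-R[:,0]*.019
for n,f in (('side','d8'),('scene','s8')):
    cc=capture(n); u,v=map(int,proj(cc,q)); im=cv2.imread(f'pics/{f}.png')[v-40:v+40,u-40:u+40]
    o=cv2.resize(im,(400,400),interpolation=cv2.INTER_CUBIC); o=np.clip(255*(o/255.)**.5,0,255).astype('uint8'); cv2.imwrite(f'pics/{f}c.png',o)
cv2.imwrite('pics/x8.png',np.hstack([cv2.imread('pics/d8c.png'),cv2.imread('pics/s8c.png')]))
E
```

```text
time_s: 10.4
tcp_pos: [0.4261, -0.2503, 0.0588]
eef_rot: [157.4, 89.8, 162.9]
contact_force: [0.8, 0.2, -2.0]
gripper_width: 0.0633
time_s: 11.4
tcp_pos: [0.4302, -0.2499, 0.0615]
eef_rot: [166.5, 90.0, 172.2]
contact_force: [0.1, -0.5, -1.9]
gripper_width: 0.0635
```

View pics/x8.png

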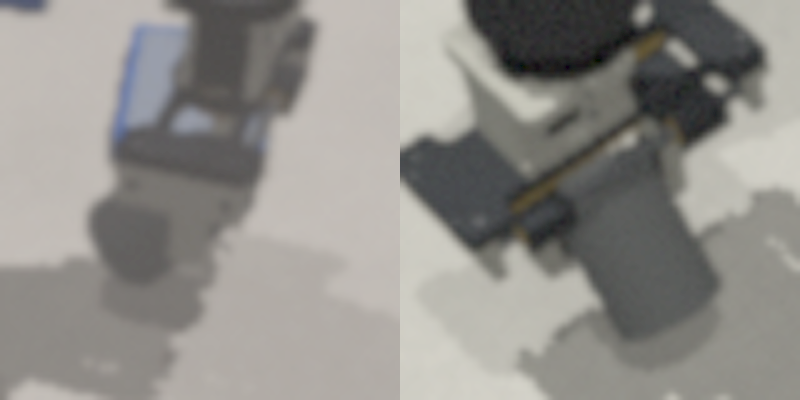

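View pics/w8.png

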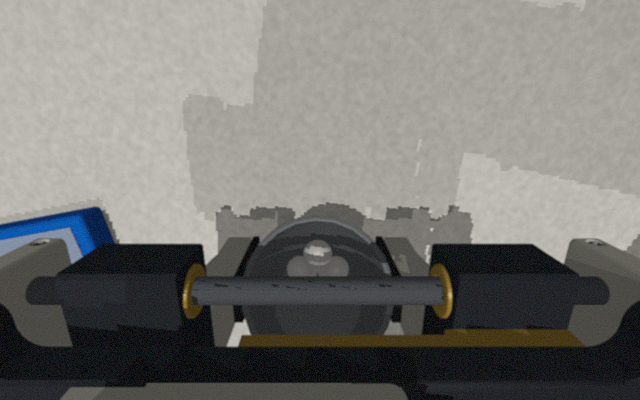

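```bash
python3 -m creep '{"jaw":[1,1,1,1,1,1,1,1,1,1],"translation":[[0,0,0],[0,0,0],[0,0,0],[0,0,0],[0.004,0,0],[0.004,0,0],[0.004,0,0],[0,0,0],[0,0,0],[0,0,0]],"roll":[0,0,0,0,0,0,0,0,0,0]}' 3
python3 - <<'E'
from h import *
s,c=snap('wrist','w9');snap('scene','s9');snap('side','d9')
R,p=RT(s);q=p-R[:,0]*.019
for n,f in (('side','d9'),('scene','s9')):
    cc=capture(n); u,v=map(int,proj(cc,q)); im=cv2.imread(f'pics/{f}.png')[v-40:v+40,u-40:u+40]
    o=cv2.resize(im,(400,400),interpolation=cv2.INTER_CUBIC); o=np.clip(255*(o/255.)**.5,0,255).astype('uint8'); cv2.imwrite(f'pics/{f}c.png',o)
cv2.imwrite('pics/x9.png',np.hstack([cv2.imread('pics/d9c.png'),cv2.imread('pics/s9c.png')]))
E
```

```text
time_s: 12.65
tcp_pos: [0.4302, -0.2499, 0.0495]
eef_rot: [164.0, 90.0, 169.7]
contact_force: [0.5, -0.8, -1.9]
gripper_width: 0.0633
```

View pics/x9.png

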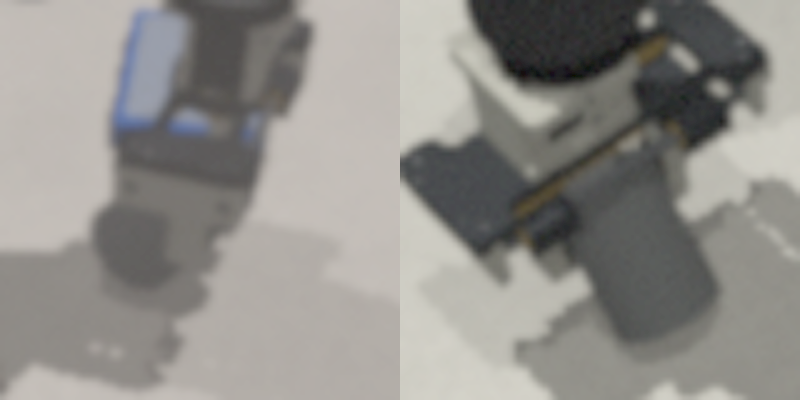

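View pics/w9.png

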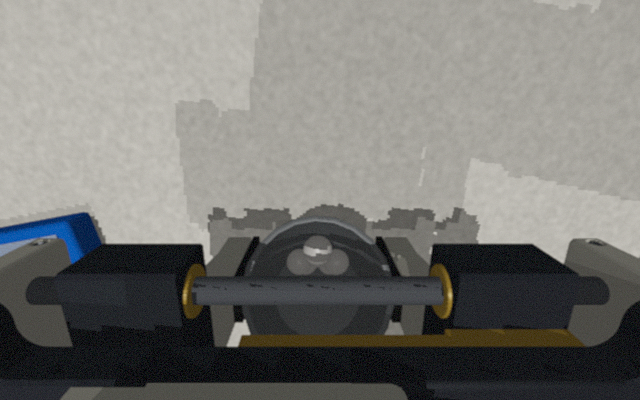

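Run:
```python
from h import *
s=get_state();R,p=RT(s);P=p-R[:,0]*.03
a=capture('scene');b=capture('side')
for f in range(0,80,10):
    t=np.radians(f);u=np.sin(t)*R[:,2]+np.cos(t)*R[:,0]
    for c in(a,b):
        m=np.array(proj(c,P));q=np.array(proj(c,P+u*.07))-m; print(f,'dir',q*5,'angle',np.degrees(np.arctan2(q[1],q[0])),end='  ')
    print()
```

```text
0 dir [17.3635 74.7042] angle 76.91504078976249  0 dir [-11.3132  88.275 ] angle 97.3031616420395  
10 dir [29.8767 86.1739] angle 70.87843220281167  10 dir [-29.2063  82.6855] angle 109.45433171104102  
20 dir [41.6327 95.2143] angle 66.38252636507588  20 dir [-46.1832  74.6937] angle 121.72853934257445  
30 dir [ 52.2923 101.5342] angle 62.750567048445426  30 dir [-61.7865  64.5245] angle 133.75821969023934  
40 dir [ 61.5322 104.9022] angle 59.60551603774332  40 dir [-75.5938  52.4542] angle 145.24336236568118  
50 dir [ 69.0543 105.1577] angle 56.708161027772455  50 dir [-87.2239  38.8052] angle 156.0160928334903  
60 dir [ 74.5959 102.2217] angle 53.8800522568755  60 dir [-96.3447  23.9412] angle 166.04494365343874  
70 dir [77.9414 96.1074] angle 50.95855763151763  70 dir [-102.6808    8.2618] angle 175.39985208803543
```

```bash
python3 -m creep '{"jaw":[1,1,1,1,1,1,1,1,1,1],"translation":[[0.003,0,0],[0.003,0,0],[0.003,0,0],[0.003,0,0],[0.003,0,0],[0,0,0],[0,0,0],[0,0,0],[0,0,0],[0,0,0]],"roll":[0,0,0,0,0,0,0,0,0,0]}' 3
python3 - <<'E'
from h import *
s,c=snap('wrist','wa');snap('scene','sa');snap('side','da')
R,p=RT(s);q=p-R[:,0]*.019
for n,f in (('side','da'),('scene','sa')):
    cc=capture(n); u,v=map(int,proj(cc,q)); im=cv2.imread(f'pics/{f}.png')[v-40:v+40,u-40:u+40]
    o=cv2.resize(im,(400,400),interpolation=cv2.INTER_CUBIC); o=np.clip(255*(o/255.)**.5,0,255).astype('uint8'); cv2.imwrite(f'pics/{f}c.png',o)
cv2.imwrite('pics/xa.png',np.hstack([cv2.imread('pics/dac.png'),cv2.imread('pics/sac.png')]))
E
```

```text
time_s: 14.0
tcp_pos: [0.4301, -0.2498, 0.0344]
eef_rot: [145.5, 90.0, 151.1]
contact_force: [0.0, -0.2, -1.8]
gripper_width: 0.0636
```

View pics/xa.png

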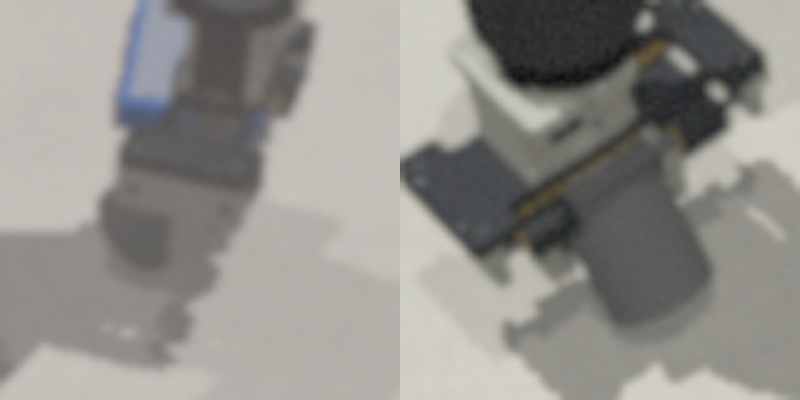

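```bash
python3 -m creep '{"jaw":[1,1,1,1,1,1,1,1,1,1],"translation":[[0.003,0,0],[0.003,0,0],[0.003,0,0],[0.003,0,0],[0,0,0],[0,0,0],[0,0,0],[0,0,0],[0,0,0],[0,0,0]],"roll":[0,0,0,0,0,0,0,0,0,0]}' 3
python3 - <<'E'
from h import *
s,c=snap('wrist','wb');snap('scene','sb');snap('side','db')
R,p=RT(s);q=p-R[:,0]*.019
for n,f in (('side','db'),('scene','sb')):
    cc=capture(n); u,v=map(int,proj(cc,q)); im=cv2.imread(f'pics/{f}.png')[v-40:v+40,u-40:u+40]
    o=cv2.resize(im,(400,400),interpolation=cv2.INTER_CUBIC); o=np.clip(255*(o/255.)**.5,0,255).astype('uint8'); cv2.imwrite(f'pics/{f}c.png',o)
cv2.imwrite('pics/xb.png',np.hstack([cv2.imread('pics/dbc.png'),cv2.imread('pics/sbc.png')]))
E
```

```text
time_s: 15.25
tcp_pos: [0.4302, -0.2498, 0.0225]
eef_rot: [133.3, 90.0, 139.0]
contact_force: [-0.1, 0.7, -1.2]
gripper_width: 0.0634
```

View pics/xb.png

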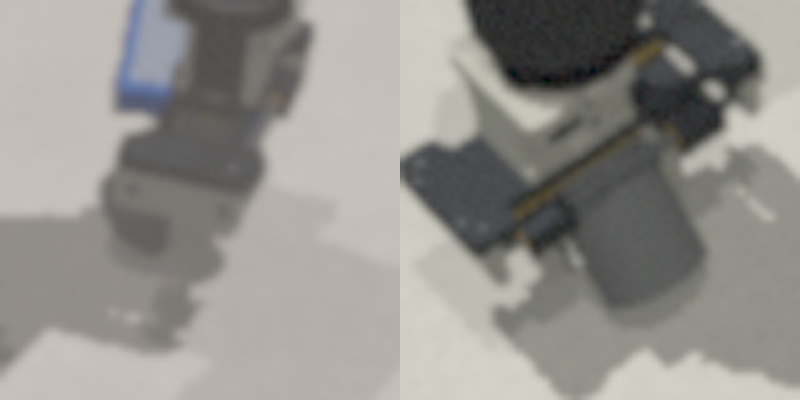

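View pics/wb.png

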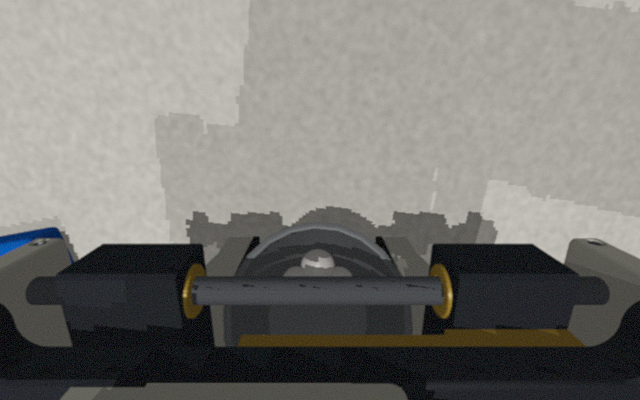

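```bash
python3 -m creep '{"jaw":[-0.46,-0.5,-0.55,-0.6,-0.7,-0.8,-1,-1,-1,-1],"translation":[[-0.003,0,0],[-0.004,0,0],[-0.004,0,0],[-0.004,0,0],[-0.004,0,0],[-0.006,0,0],[-0.006,0,0],[0,0,0],[0,0,0],[0,0,0]],"roll":[0,0,0,0,0,0,0,0,0,0]}' 3
python3 - <<'E'
from h import *
s,c=snap('wrist','wc');snap('scene','sc2');snap('side','dc')
R,p=RT(s);q=p-R[:,0]*.019
for n,f in (('side','dc'),('scene','sc2')):
    cc=capture(n); u,v=map(int,proj(cc,q)); im=cv2.imread(f'pics/{f}.png')[v-40:v+40,u-40:u+40]
    o=cv2.resize(im,(400,400),interpolation=cv2.INTER_CUBIC); o=np.clip(255*(o/255.)**.5,0,255).astype('uint8'); cv2.imwrite(f'pics/{f}c.png',o)
cv2.imwrite('pics/xc.png',np.hstack([cv2.imread('pics/dcc.png'),cv2.imread('pics/sc2c.png')]))
E
```

```text
time_s: 16.5
tcp_pos: [0.43, -0.2498, 0.0534]
eef_rot: [153.6, 90.0, 159.2]
contact_force: [-0.5, -0.7, -1.0]
gripper_width: 0.0877
```

View pics/xc.png

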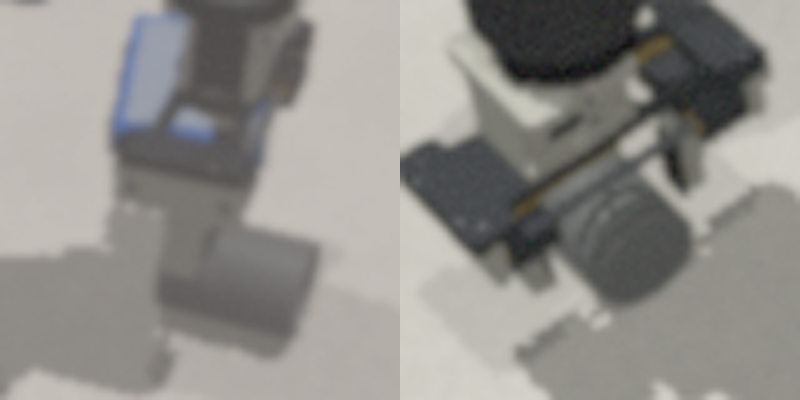

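View pics/wc.png

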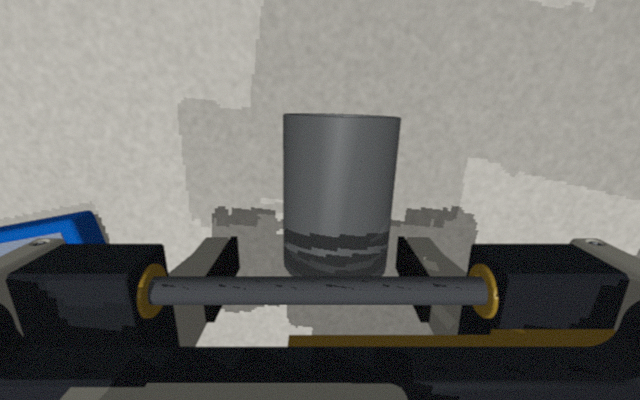

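Run:
```python
from h import *
s=get_state();c=capture('wrist');T=wT(s,c);print(T[:3,3],s['contact_force'])
for u,v in [(284,120),(400,120),(342,114),(286,255),(390,255),(342,114),(284,180),(398,180)]: print((u,v),onz(c,u,v,.036,T),onz(c,u,v,.065,T))
cv2.imwrite('pics/wd.png',cv2.cvtColor(c['image'],cv2.COLOR_RGB2BGR))
a=capture('scene')['image'][100:240,150:330,::-1];cv2.imwrite('pics/sd1.png',cv2.resize(np.clip(255*(a/255.)**.6,0,255).astype('uint8'),(760,590)))
```

```text
[ 0.3507 -0.2578  0.2119] [-0.3737 -0.0004  0.5861]
(284, 120) [ 0.3616 -0.2748  0.036 ] [ 0.3598 -0.272   0.065 ]
(400, 120) [ 0.3553 -0.2119  0.036 ] [ 0.3546 -0.2194  0.065 ]
(342, 114) [ 0.3553 -0.2437  0.036 ] [ 0.3546 -0.2461  0.065 ]
(286, 255) [ 0.4429 -0.268   0.036 ] [ 0.4277 -0.2663  0.065 ]
(390, 255) [ 0.4365 -0.2037  0.036 ] [ 0.4223 -0.2126  0.065 ]
(342, 114) [ 0.3553 -0.2437  0.036 ] [ 0.3546 -0.2461  0.065 ]
(284, 180) [ 0.3952 -0.2725  0.036 ] [ 0.3878 -0.2701  0.065 ]
(398, 180) [ 0.3886 -0.2071  0.036 ] [ 0.3824 -0.2154  0.065 ]
```

View pics/sd1.png

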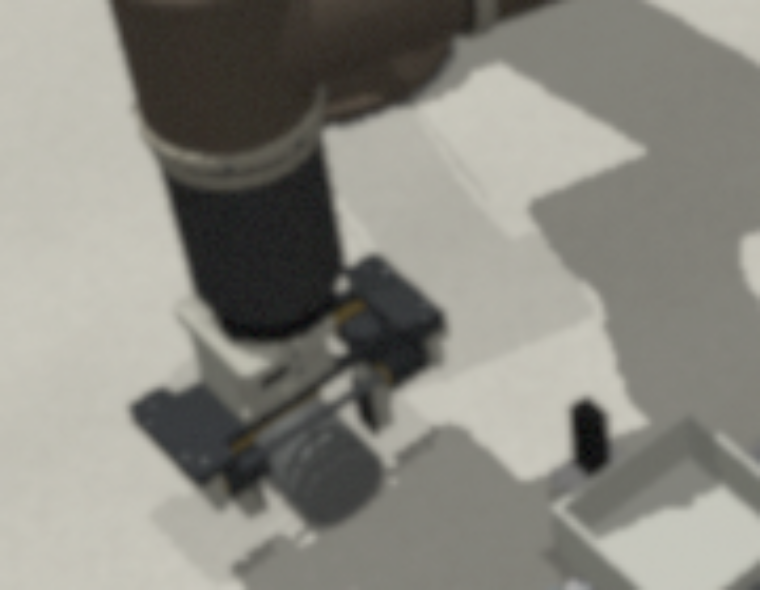

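Run:
```python
from h import *
go([.358,-.2425,.0275])
```

```text
p [ 0.4302 -0.2498  0.0534] yaxis deg 95.6783733709156 tool shift [ 0.0259  0.0145 -0.0711] len 0.07703515720497481
```

```bash
python3 -m creep '{"jaw":[-1,-1,-1,-1,-1,-1,-1,-1,-1,-1],"translation":[[-0.03,0,0],[-0.03,0,0],[0,0.0145,-0.011],[0,0,-0.03],[0,0,-0.03],[0,0,0],[0.015,0,0],[0.015,0,0],[0,0,0],[0,0,0]],"roll":[0,0,0,0,0,0,0,0,0,0]}' 10
python3 - <<'E'
from h import *
s,c=snap('wrist','we');snap('side','de');T=wT(s,c);print(s['tcp_pos'])
cv2.imwrite('pics/dec.png',cv2.resize(cv2.imread('pics/de.png')[130:250,350:470],(480,480)))
for z in(.0325,.065): print([proj(c,[x,-.2425+(x-.358)*.1,z],T) for x in(.355,.445)])
E
```

```text
time_s: 17.85
tcp_pos: [0.3584, -0.2425, 0.0837]
eef_rot: [-177.0, 90.0, -171.4]
contact_force: [-0.7, -0.0, -0.4]
gripper_width: 0.0877
[ 0.3584 -0.2425  0.0837]
[(np.float64(317.23917755879324), np.float64(214.83983168918297)), (np.float64(317.2356086947525), np.float64(321.7059143038083))]
[(np.float64(317.25110940395984), np.float64(233.00688603689503)), (np.float64(317.24558510847703), np.float64(352.87520394386274))]
```

View pics/we.png

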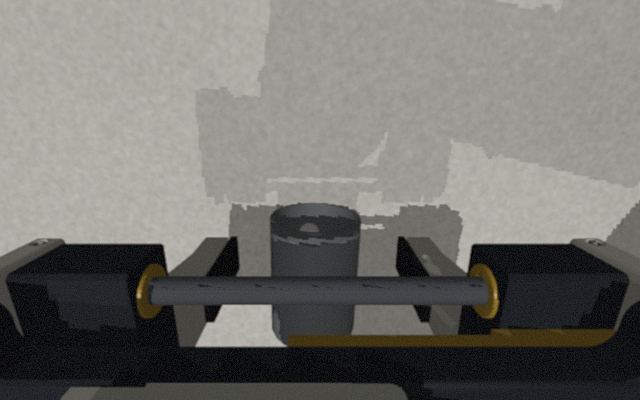

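View pics/dec.png

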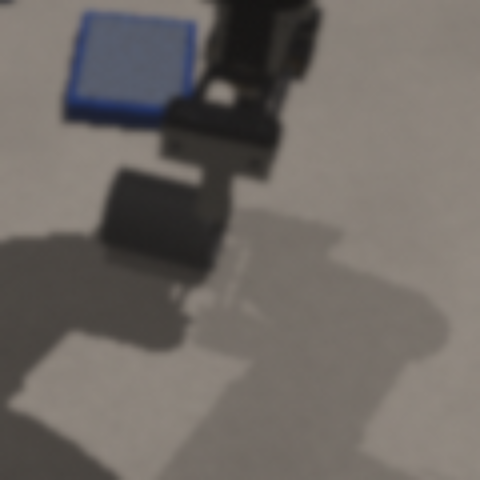

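Run:
```python
from h import *
s=get_state();c=capture('wrist');T=wT(s,c);b=capture('side')
q=onz(b,350+200/4,130+300/4,.004);print(q,proj(c,q,T))
cv2.imwrite('pics/wf.png',cv2.resize(cv2.cvtColor(c['image'],cv2.COLOR_RGB2BGR)[160:260,220:420],(800,400),interpolation=cv2.INTER_CUBIC))
```

```text
[ 0.3496 -0.1932  0.004 ] (np.float64(379.761986491367), np.float64(201.28569978731105))
```

View pics/wf.png

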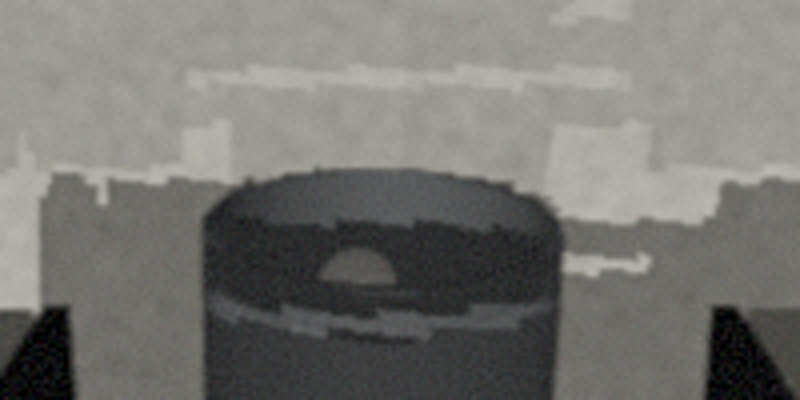

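```bash
python3 -m creep '{"jaw":[-1,-1,-1,-1,1,1,1,1,1,1],"translation":[[0.02,0,0],[0.02,0,0],[0.012,0,0],[0.004,0,0],[0,0,0],[0,0,0],[0,0,0],[0,0,0],[0,0,0],[0,0,0]],"roll":[0,0,0,0,0,0,0,0,0,0]}' 15
python3 -m creep '{"jaw":[1,1,1,1,1,1,1,1,1,1],"translation":[[-0.005,0,0],[-0.008,0,0.001],[-0.008,0,0.002],[-0.008,0,0.003],[-0.008,0,0.004],[-0.008,0,0.005],[-0.008,0,0.005],[0,0,0],[0,0,0],[0,0,0]],"roll":[0,0,0,0,0,0,0,0,0,0]}' 15
python3 - <<'E'
from h import *
s,c=snap('wrist','wg');snap('side','dg')
cv2.imwrite('pics/dgc.png',cv2.resize(cv2.imread('pics/dg.png')[130:250,350:470],(480,480)))
E
```

```text
time_s: 19.05
tcp_pos: [0.3587, -0.2426, 0.0281]
eef_rot: [-23.0, 89.9, -17.3]
contact_force: [-1.0, 0.2, 6.8]
gripper_width: 0.0653
time_s: 20.05
tcp_pos: [0.3775, -0.2403, 0.0801]
eef_rot: [158.3, 89.9, 164.0]
contact_force: [0.2, -0.3, -2.1]
gripper_width: 0.065
```

View pics/wg.png

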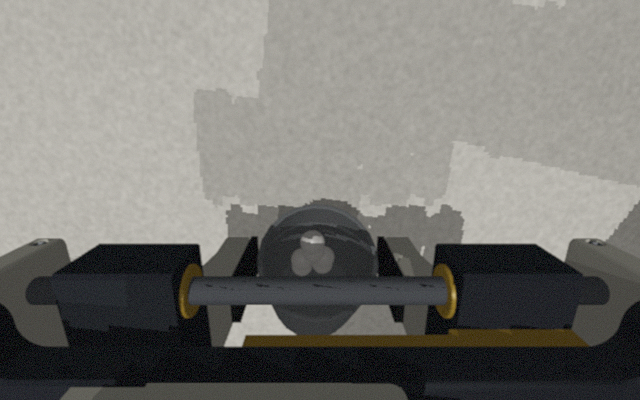

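View pics/dgc.png

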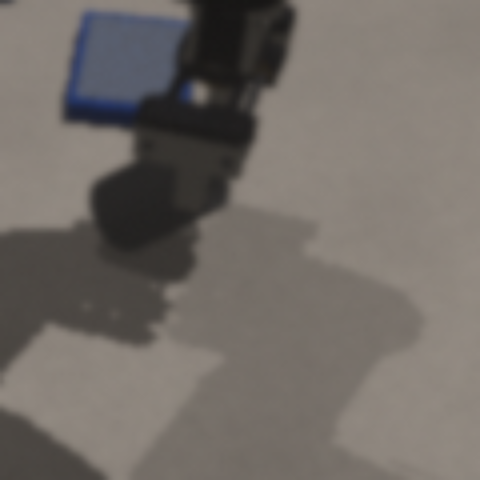

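Run:
```python
from h import *
go([.6646,-.0848,.215],95.74)
```

```text
p [ 0.3775 -0.2404  0.0801] yaxis deg 95.66477998764115 tool shift [-0.1351  0.1266  0.3009] len 0.35328390062078086
world yaw turn 0.0752200123588409 roll about x(rad) -0.0013128368790526002
```

```bash
python3 -m creep '{"jaw":[1,1,1,1,1,1,1,1,1,1],"translation":[[-0.02,0,0.005],[-0.04,0.006,0.014],[-0.04,0.01,0.023],[-0.025,0.016,0.038],[-0.01,0.018,0.043],[0,0.018,0.043],[0,0.018,0.043],[0,0.018,0.043],[0,0.014,0.032],[0,0.0086,0.017]],"roll":[0,0,0,0,0,0,0,0,0,0]}' 20
python3 - <<'E'
from h import *
s,c=snap('wrist','wh');T=wT(s,c);print(s['gripper_width'],s['contact_force']);go([.6646,-.0848,.16],95.74)
print([proj(c,x,T) for x in ([.6886,-.1441,.076],[.6763,-.0218,.076])])
E
```

```text
time_s: 21.15
tcp_pos: [0.6669, -0.0831, 0.2138]
eef_rot: [179.7, 89.9, -174.6]
contact_force: [-0.3, -0.9, -2.3]
gripper_width: 0.065
0.065047021909262 [-0.3315 -0.8919 -2.3317]
p [ 0.6682 -0.0823  0.2134] yaxis deg 95.77073688855569 tool shift [ 0.0534 -0.0021 -0.0037] len 0.053569280404680855
world yaw turn -0.03073688855569401 roll about x(rad) 0.000536459907115425
[(np.float64(253.9181519037889), np.float64(203.00064853065444)), (np.float64(377.6039388008627), np.float64(203.01860448658542))]
```

View pics/wh.png

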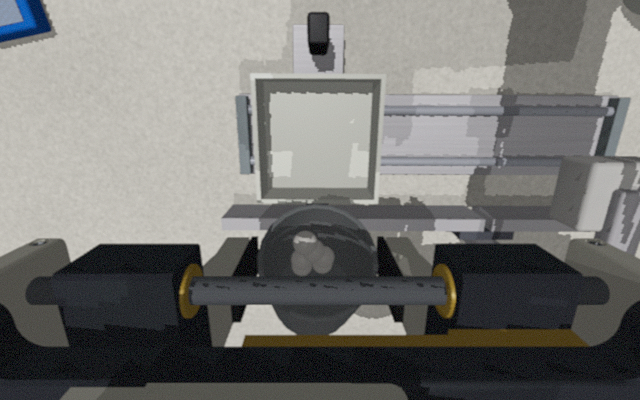

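```bash
python3 -m creep '{"jaw":[1,1,1,1,1,1,1,1,1,1],"translation":[[0,0,0.012],[0.01,0,0.012],[0.03,0,0],[0.025,0,0],[0.01,0,0],[0,0,-0.006],[0.002,0,-0.01],[0.003,0,-0.01],[0,0,0],[0,0,0]],"roll":[0,0,0,0,0,0,0,0,0,0]}' 20
python3 - <<'E'
from h import *
s,c=snap('wrist','wi');print(s['gripper_width'],s['contact_force']);go([.6646,-.0848,.16],95.74)
E
```

```text
time_s: 22.2
tcp_pos: [0.6632, -0.085, 0.1369]
eef_rot: [-1.8, 89.9, 3.9]
contact_force: [0.2, 0.5, -0.9]
gripper_width: 0.065
0.06496815637924117 [ 0.1673  0.4978 -0.8916]
p [ 0.6635 -0.0849  0.1367] yaxis deg 95.68876900599888 tool shift [-0.0233 -0.      0.0012] len 0.023307935197419378
world yaw turn 0.051230994001116414 roll about x(rad) -0.0008941495243889449
```

View pics/wi.png

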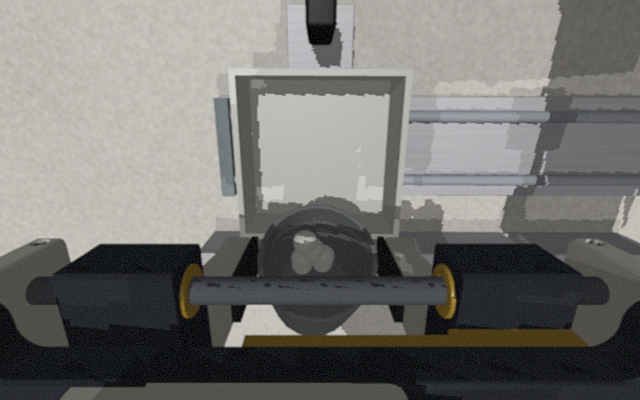

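```bash
python3 -m creep '{"jaw":[1,1,1,1,1,1,1,1,1,1],"translation":[[0.002,0,-0.005],[0.003,0,-0.005],[0.004,0,-0.006],[0.004,0,-0.005],[0.004,0,-0.004],[0.004,0,0],[0.005,0,0],[0.005,0,0],[0,0,0],[0,0,0]],"roll":[0,0,0,0,0,0,0,0,0,0]}' 20
python3 - <<'E'
from h import *
s,c=snap('wrist','wj');print(s['gripper_width'],s['contact_force']);go([.6646,-.0848,.16],95.74)
b,_=0,0
snap('scene','sj');cv2.imwrite('pics/sjc.png',cv2.resize(cv2.imread('pics/sj.png')[160:280,250:390],(700,600)))
E
```

```text
time_s: 23.25
tcp_pos: [0.6383, -0.0874, 0.1042]
eef_rot: [-173.7, 90.0, -168.0]
contact_force: [-0.5, 0.6, 2.5]
gripper_width: 0.0652
0.06517931118347174 [-0.5102  0.5671  2.5355]
p [ 0.6384 -0.0874  0.1044] yaxis deg 95.6801736291851 tool shift [-0.0556 -0.      0.0263] len 0.061515602592579474
world yaw turn 0.059826370814889174 roll about x(rad) -0.001044167150238859
```

View pics/wj.png

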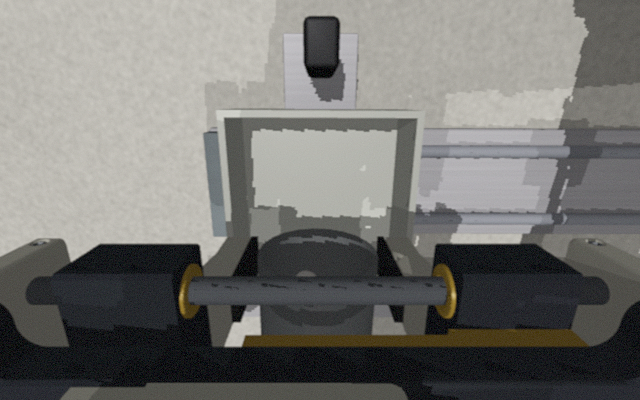

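View pics/sjc.png

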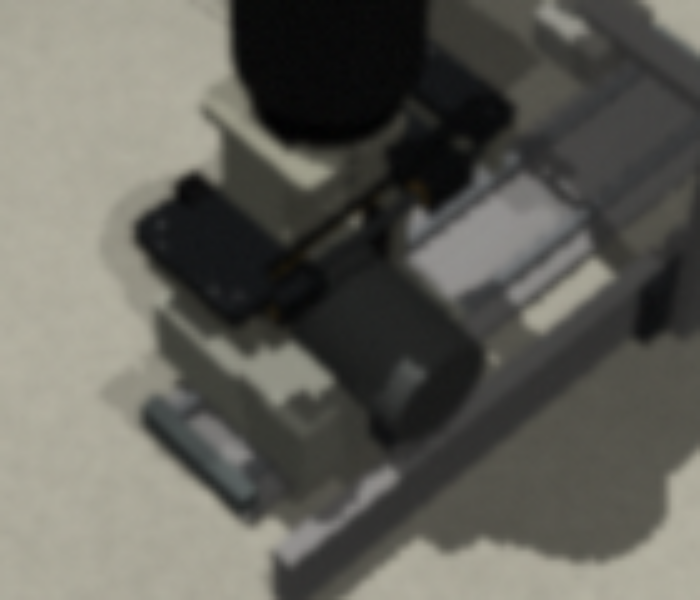

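```bash
python3 -m creep '{"jaw":[1,1,1,1,1,1,1,1,1,1],"translation":[[0.004,0,0],[0.004,0,0],[0.004,0,0],[0.004,0,0],[0.003,0,0],[0,0,0],[0,0,0],[0,0,0],[0,0,0],[0,0,0]],"roll":[0,0,0,0,0,0,0,0,0,0]}' 20
python3 - <<'E'
from h import *
s,c=snap('wrist','wk');print(s['gripper_width'],s['contact_force']);go([.6646,-.0848,.16],95.74)
snap('scene','sk');cv2.imwrite('pics/skc.png',cv2.resize(cv2.imread('pics/sk.png')[160:280,250:390],(700,600)))
E
```

```text
time_s: 24.35
tcp_pos: [0.6349, -0.0879, 0.0846]
eef_rot: [178.2, 89.6, -176.1]
contact_force: [-8.3, -1.1, 5.0]
gripper_width: 0.065
0.06501165629561406 [-8.3309 -1.1367  4.9975]
p [ 0.6349 -0.0879  0.0846] yaxis deg 95.63130045920812 tool shift [-0.0756  0.0002  0.0294] len 0.08109101503588002
world yaw turn 0.10869954079187494 roll about x(rad) -0.001897164882224102
```

View pics/wk.png

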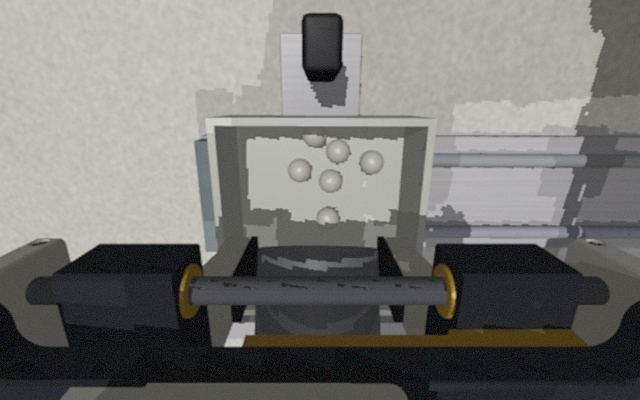

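View pics/skc.png

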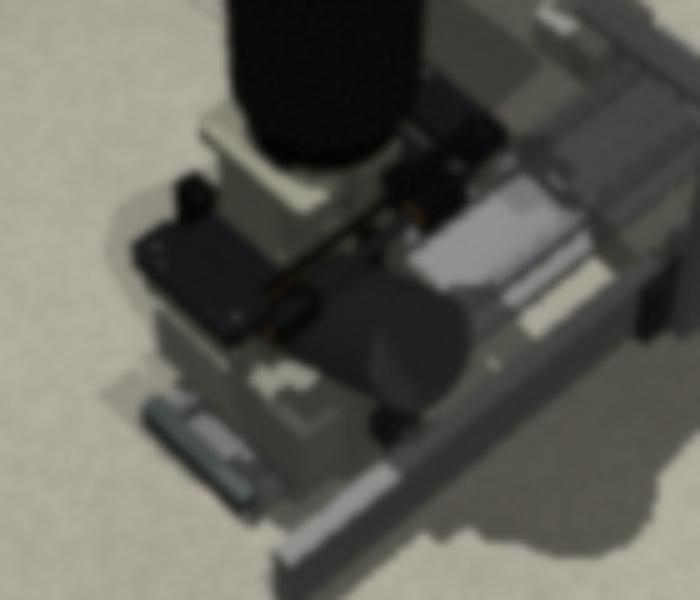

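```bash
python3 -m creep '{"jaw":[1,1,1,1,1,1,1,1,1,1],"translation":[[-0.01,0,0],[-0.02,0,0],[-0.03,0,0],[-0.03,0,0],[-0.02,-0.005,-0.01],[0,-0.02,-0.028],[0,-0.028,-0.035],[0,-0.028,-0.035],[0,-0.028,-0.03],[0,-0.02,-0.02]],"roll":[0,0,0,0,0,0,0,0,0,0]}' 20
python3 - <<'E'
from h import *
s,c=snap('wrist','wl');print(s['gripper_width'],s['contact_force']);go([.43,-.25,.11])
E
```

```text
time_s: 25.45
tcp_pos: [0.4922, -0.2326, 0.1961]
eef_rot: [3.5, 89.9, 9.2]
contact_force: [0.9, 0.4, -0.7]
gripper_width: 0.0656
0.06559661321157115 [ 0.8828  0.4471 -0.7175]
p [ 0.4902 -0.2343  0.1961] yaxis deg 95.58575750163672 tool shift [ 0.0861 -0.0098 -0.0615] len 0.10626293185670524
```

View pics/wl.png

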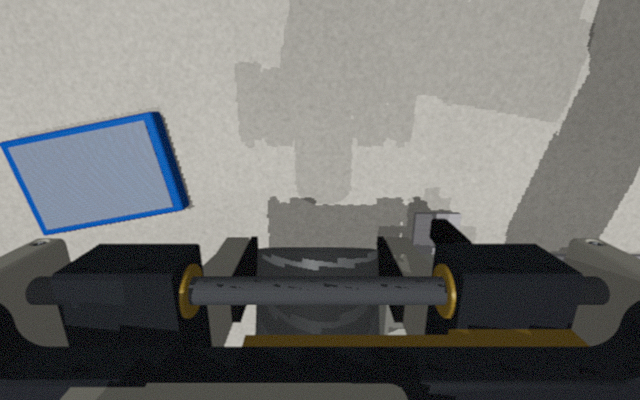

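```bash
python3 - <<'E'
from h import *
s=get_state();c=capture('wrist');T=wT(s,c)
for q in [(188,208),(155,112),(46,234)]: print(onz(c,*q,.022,T))
E
python3 -m creep '{"jaw":[1,1,1,1,1,1,1,1,1,1],"translation":[[0.01,0,-0.015],[0.025,0,-0.025],[0.025,0,-0.012],[0.015,0,-0.002],[0.005,0,0],[0,0,0],[0,0,0],[0,0,0],[0,0,0],[0,0,0]],"roll":[0,0,0,0,0,0,0,0,0,0]}' 20
python3 -m creep '{"jaw":[1,1,1,1,1,1,1,1,1,1],"translation":[[0,0,0],[0,0,0],[0,0,0],[0,0,0],[0,0,0],[0,0,0],[0,0,0],[0,0,0],[0,0,0],[0,0,0]],"roll":[0,0,0,0,0,0,0,0,0,0]}' 4
python3 - <<'E'
from h import *
s,c=snap('wrist','wm');print(s['gripper_width'],s['contact_force'])
snap('side','dm');a=cv2.resize(cv2.imread('pics/dm.png')[110:230,330:450],(400,400))
snap('scene','sm');b=cv2.resize(cv2.imread('pics/sm.png')[140:260,160:280],(400,400));cv2.imwrite('pics/xm.png',np.hstack([a,b]))
E
```

```text
[ 0.5376 -0.3751  0.022 ]
[ 0.4363 -0.4064  0.022 ]
[ 0.5853 -0.5385  0.022 ]
time_s: 26.55
tcp_pos: [0.4403, -0.2367, 0.116]
eef_rot: [-11.9, 90.0, -6.2]
contact_force: [1.0, 0.2, -2.3]
gripper_width: 0.0652
time_s: 27.55
tcp_pos: [0.4399, -0.2367, 0.1155]
eef_rot: [159.7, 90.0, 165.3]
contact_force: [0.3, 0.0, -2.4]
gripper_width: 0.0635
0.06347065639661756 [ 0.3177  0.0499 -2.3713]
```

View pics/wm.png

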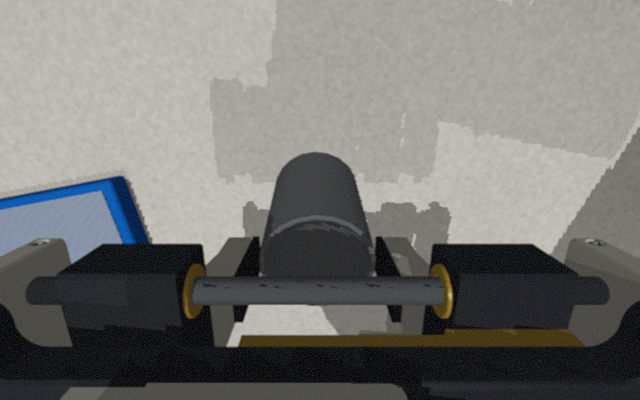

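View pics/xm.png

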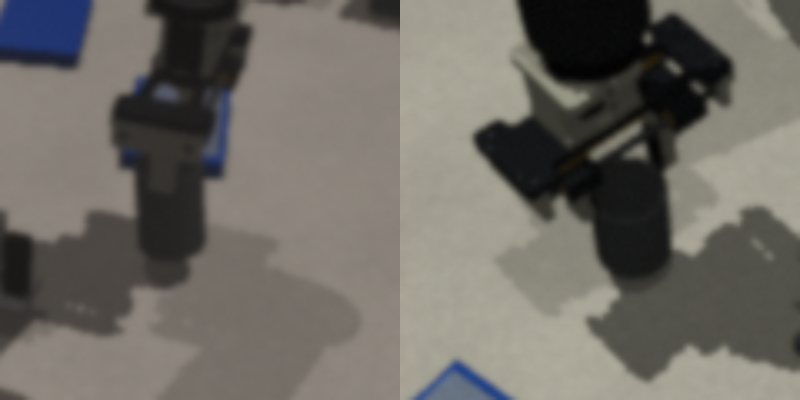

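```bash
python3 -m creep '{"jaw":[1,1,1,1,1,1,1,1,1,1],"translation":[[0.006,0,0],[0.006,0,0],[0.004,0,0],[0.004,0,0],[0.004,0,0],[0.003,0,0],[0.003,0,0],[0,0,0],[0,0,0],[0,0,0]],"roll":[0,0,0,0,0,0,0,0,0,0]}' 4
python3 - <<'E'
from h import *
s,c=snap('wrist','wn');print(s['gripper_width'],s['contact_force'])
snap('side','dn');a=cv2.resize(cv2.imread('pics/dn.png')[110:230,330:450],(400,400))
snap('scene','sn');b=cv2.resize(cv2.imread('pics/sn.png')[140:260,160:280],(400,400));cv2.imwrite('pics/xn.png',np.hstack([a,b]))
E
```

```text
time_s: 28.7
tcp_pos: [0.44, -0.2367, 0.0855]
eef_rot: [29.2, 90.0, 34.9]
contact_force: [-0.9, -0.3, -0.2]
gripper_width: 0.0631
0.06312361220400521 [-0.9281 -0.2659 -0.1526]
```

View pics/wn.png

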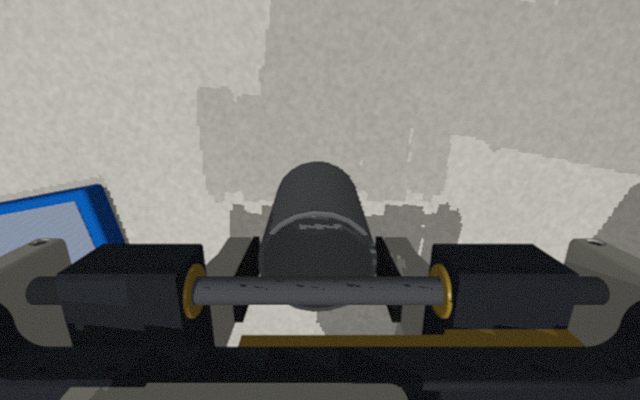

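View pics/xn.png

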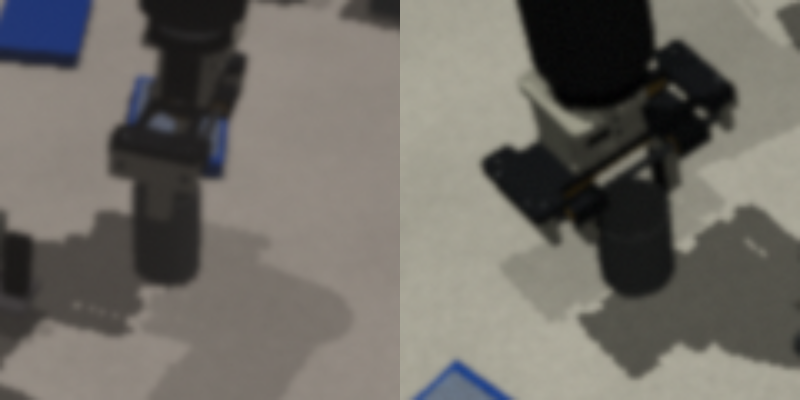

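```bash
python3 -m creep '{"jaw":[-0.46,-0.5,-0.55,-0.65,-0.8,-1,-1,-1,-1,-1],"translation":[[0,0,0],[0,0,0],[0,0,0],[0,0,0],[0,0,0],[0,0,0],[0,0,0],[-0.02,0,0],[-0.03,0,0],[-0.04,0,0]],"roll":[0,0,0,0,0,0,0,0,0,0]}' 4
python3 - <<'E'
from h import *
s,c=snap('wrist','wo');print(s['gripper_width'],s['contact_force'])
snap('side','do');a=cv2.resize(cv2.imread('pics/do.png')[110:230,330:450],(400,400))
snap('scene','so');b=cv2.resize(cv2.imread('pics/so.png')[140:260,160:280],(400,400));cv2.imwrite('pics/xo.png',np.hstack([a,b]))
E
```

```text
time_s: 29.85
tcp_pos: [0.4388, -0.2365, 0.1752]
eef_rot: [162.9, 89.8, 168.6]
contact_force: [0.8, 0.2, -0.1]
gripper_width: 0.0875
0.08754590657077468 [ 0.7809  0.1609 -0.1281]
```

View pics/wo.png

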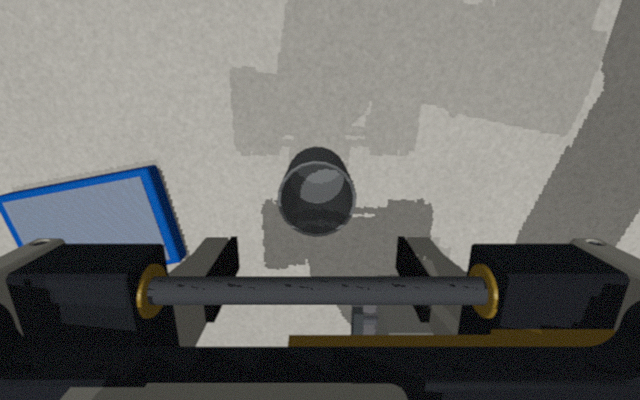

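View pics/xo.png

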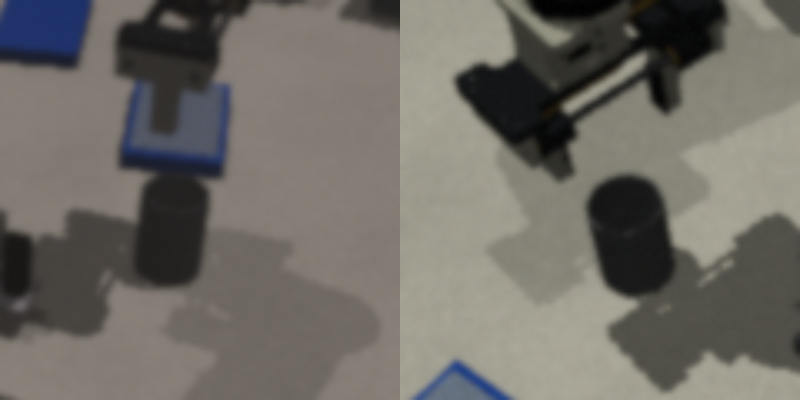

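Run:
```python
from h import *
go([.531,-.0965,.19],95.7)
```

```text
p [ 0.4417 -0.2371  0.1782] yaxis deg 95.69298621407412 tool shift [-0.0114  0.131   0.1028] len 0.16694159583212564
world yaw turn 0.007013785925877869 roll about x(rad) -0.00012241365743660777
```

```bash
python3 -m creep '{"jaw":[-1,-1,-1,-1,-1,-1,-1,-1,-1,-1],"translation":[[-0.011,0.01,0.008],[0,0.03,0.022],[0,0.035,0.028],[0,0.03,0.024],[0,0.02,0.015],[0,0.006,0.006],[0,0,0],[0,0,0],[0,0,0],[0,0,0]],"roll":[0,0,0,0,0,0,0,0,0,0]}' 4
python3 - <<'E'
from h import *
s,c=snap('wrist','wp');T=wT(s,c);print(s['tcp_pos'])
print(proj(c,[.531,-.0965,.096],T))
E
```

```text
time_s: 31.0
tcp_pos: [0.529, -0.097, 0.1866]
eef_rot: [-138.5, 90.0, -132.9]
contact_force: [-0.5, 0.7, 0.2]
gripper_width: 0.0878
[ 0.529  -0.097   0.1866]
(np.float64(317.5067825371111), np.float64(204.68892957646977))
```

View pics/wp.png

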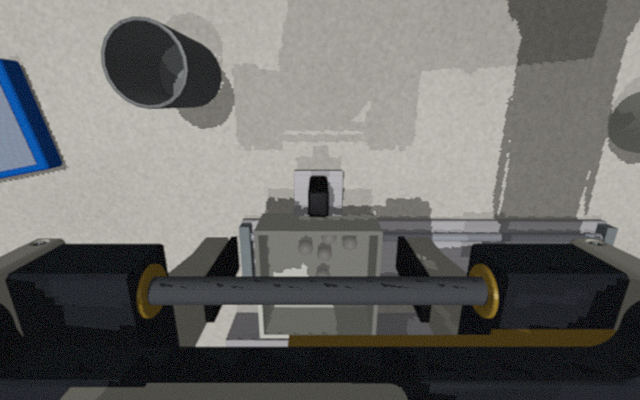

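```bash
python3 -m creep '{"jaw":[-1,-1,-1,-1,-1,-1,-1,1,1,1],"translation":[[0.02,0,0.001],[0.03,0,0.001],[0.03,0,0],[0.025,0,0],[0.015,0,0],[0.008,0,0],[0.002,0,0],[0,0,0],[0,0,0],[0,0,0]],"roll":[0,0,0,0,0,0,0,0,0,0]}' 15
python3 -m creep '{"jaw":[1,1,1,1,1,1,1,1,1,1],"translation":[[0,0,0],[0,0,0],[0,0,0],[0,0,0],[0,0,0],[0,0,0],[0,0,0],[0,0,0],[0,0,0],[0,0,0]],"roll":[0,0,0,0,0,0,0,0,0,0]}' 30
python3 - <<'E'
from h import *
s,c=snap('wrist','wq');T=wT(s,c);print(s['contact_force'])
snap('scene','sq');cv2.imwrite('pics/sqc.png',cv2.resize(cv2.imread('pics/sq.png')[150:280,260:420],(738,600)))
R,p=RT(s);K=p;C=K+R[:,2]*.092;print('tray centre',C,'rail',R[:,1])
E
```

```text
time_s: 32.05
tcp_pos: [0.5321, -0.0959, 0.0575]
eef_rot: [1.3, 89.9, 7.0]
contact_force: [0.7, 0.3, -0.2]
gripper_width: 0.0692
time_s: 33.05
tcp_pos: [0.5315, -0.096, 0.0565]
eef_rot: [126.9, 90.0, 132.5]
contact_force: [-0.1, 0.3, 0.4]
gripper_width: 0.0178
[-0.0581  0.2934  0.4424]
tray centre [ 0.623  -0.0869  0.0565] rail [-0.0989  0.9951  0.    ]
```

View pics/wq.png

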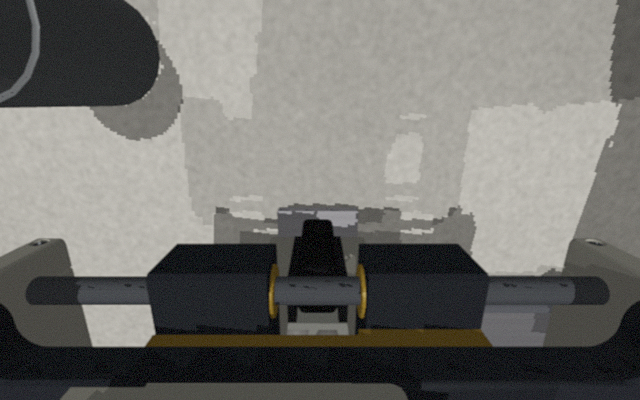

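View pics/sqc.png

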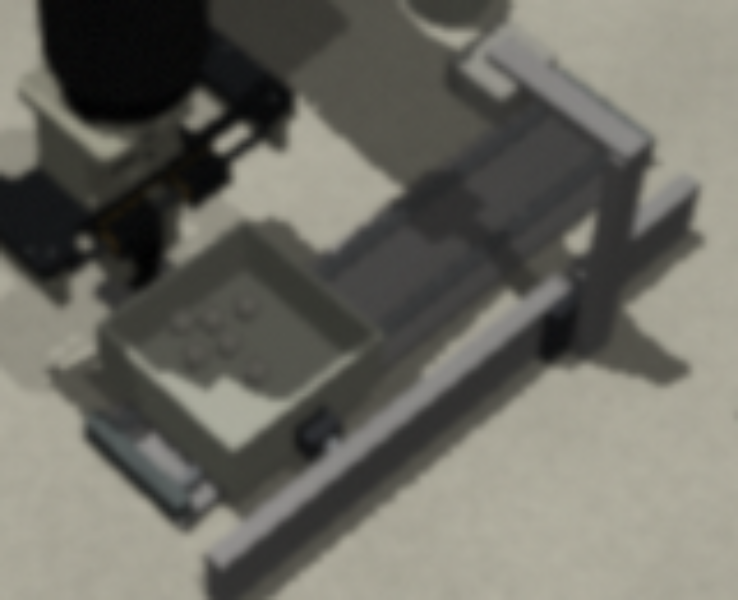

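Run:
```python
from h import *
c=capture('wrist');s={'eef_rot':[176.8935,89.671,-177.3519],'tcp_pos':[.7507,-.0757,.2286]};T=wT(s,c)
R,p=RT();C=p+R[:,2]*.092;y=R[:,1]
for u in(491.4,495.6,499.8):
  q=onz(c,u,143,.05,T);print(q,'travel',(q-C)@y)
# check with plunger and tray corners then
q=onz(c,318,133,.05,T);print('plunger then',(q-C)@y, [(onz(c,u,117,.076,T)-C)@y for u in(254,381)])
im=cv2.imread('pics/w3.png')[110:180,440:560];cv2.imwrite('pics/nz.png',cv2.resize(im,(800,466),interpolation=cv2.INTER_CUBIC))
```

```text
[0.6928 0.1057 0.05  ] travel 0.18472728628342694
[0.6923 0.1101 0.05  ] travel 0.18921596960007458
[0.6919 0.1146 0.05  ] travel 0.19370467751133286
plunger then -0.0005961762474984989 [np.float64(-0.0623668124357064), np.float64(0.05997949793590253)]
```

View pics/nz.png

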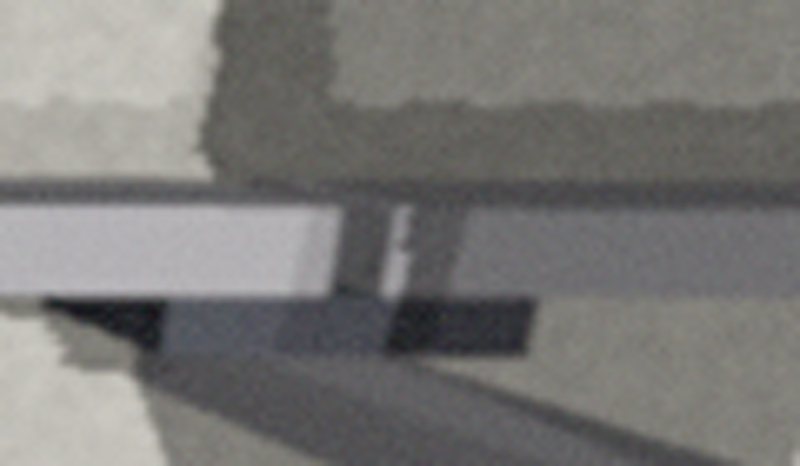

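```bash
python3 -m creep '{"jaw":[1,1,1,1,1,1,1,1,1,1],"translation":[[0,0.005,0],[0,0.012,0],[0,0.02,0],[0,0.025,0],[0,0.028,0],[0,0.028,0],[0,0.025,0],[0,0.018,0],[0,0.011,0],[0,0.004,0]],"roll":[0,0,0,0,0,0,0,0,0,0]}' 30
python3 -m creep '{"jaw":[1,1,1,1,1,1,1,1,1,1],"translation":[[0,0.001,0],[0,0.001,0],[0,0.001,0],[0,0,0],[0,0,0],[0,0,0],[0,0,0],[0,0,0],[0,0,0],[0,0,0]],"roll":[0,0,0,0,0,0,0,0,0,0]}' 30
python3 - <<'E'
from h import *
s,c=snap('wrist','wr');R,p=RT(s);p0=np.array([.5315,-.096,.0565]);y=np.array([-.0989,.9951,0]);print('travel',(p-p0)@y,(p-p0),'Fy',s['contact_force']@y,s['contact_force'],s['moment'])
snap('scene','sr');cv2.imwrite('pics/src.png',cv2.resize(cv2.imread('pics/sr.png')[150:280,290:450],(738,600)))
E
```

```text
time_s: 34.2
tcp_pos: [0.5148, 0.0801, 0.0565]
eef_rot: [-9.4, 89.9, -3.6]
contact_force: [6.0, -5.0, -4.5]
gripper_width: 0.018
time_s: 35.2
tcp_pos: [0.5146, 0.0821, 0.0565]
eef_rot: [14.3, 89.9, 20.0]
contact_force: [5.8, -0.4, -5.9]
gripper_width: 0.0181
travel 0.1789277136664047 [-0.0169  0.1781  0.    ] Fy -0.9974065078366343 [ 5.7512 -0.4307 -5.8836] [-0.4191 -1.7178 -0.1706]
```

View pics/src.png

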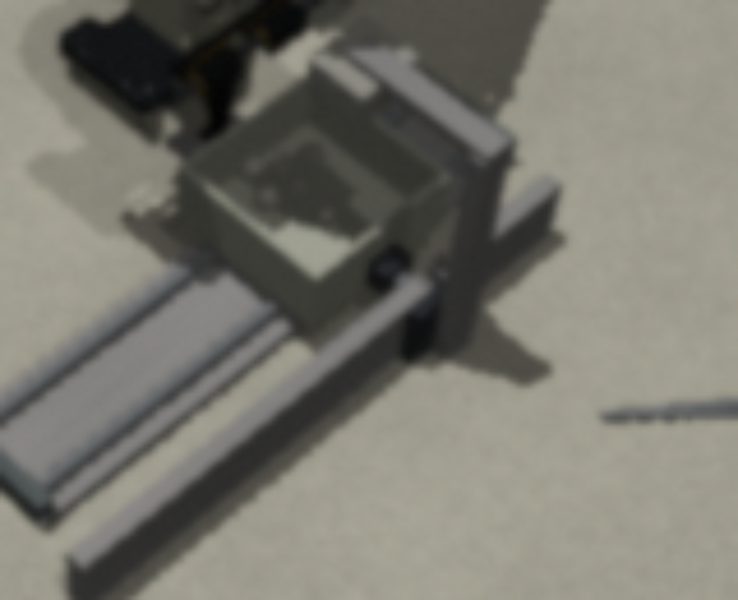

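```bash
cat > f.py <<'E'
from h import *
s=get_state();R,p=RT(s);p0=np.array([.5315,-.096,.0565]);y=np.array([-.0989,.9951,0]);F=[];P=[]
print('travel %.4f'%((p-p0)@y),'Fy %.2f'%(s['contact_force']@y),s['contact_force'],s['gripper_width'])
E
python3 -m creep '{"jaw":[1,1,1,1,1,1,1,1,1,1],"translation":[[0,0.001,0.0005],[0,0.001,0.0005],[0,0.001,0],[0,0.001,0],[0,0,0],[0,0,0],[0,0,0],[0,0,0],[0,0,0],[0,0,0]],"roll":[0,0,0,0,0,0,0,0,0,0]}' 30 >/dev/null; python3 f.py
python3 -m creep '{"jaw":[1,1,1,1,1,1,1,1,1,1],"translation":[[0,0.001,0],[0,0.001,0],[0,0,0],[0,0,0],[0,0,0],[0,0,0],[0,0,0],[0,0,0],[0,0,0],[0,0,0]],"roll":[0,0,0,0,0,0,0,0,0,0]}' 30 >/dev/null; python3 f.py
python3 -m creep '{"jaw":[1,1,1,1,1,1,1,1,1,1],"translation":[[0,0.001,0],[0,0.0005,0],[0,0,0],[0,0,0],[0,0,0],[0,0,0],[0,0,0],[0,0,0],[0,0,0],[0,0,0]],"roll":[0,0,0,0,0,0,0,0,0,0]}' 30 >/dev/null; python3 f.py
```

```text
travel 0.1831 Fy -1.00 [-0.9624 -1.0991 -0.0967] 0.01792061996958482
travel 0.1852 Fy 2.47 [-5.1844  1.9648  2.2688] 0.017729236566864058
travel 0.1864 Fy -0.72 [-4.7477 -1.1953  3.5111] 0.01780969340588156
```

```bash
python3 -m creep '{"jaw":[1,1,1,1,1,1,1,1,1,1],"translation":[[0,0.001,-0.0005],[0,0,0],[0,0,0],[0,0,0],[0,0,0],[0,0,0],[0,0,0],[0,0,0],[0,0,0],[0,0,0]],"roll":[0,0,0,0,0,0,0,0,0,0]}' 30 >/dev/null; python3 f.py
python3 -m creep '{"jaw":[1,1,1,1,1,1,1,1,1,1],"translation":[[0,0.001,0],[0,0,0],[0,0,0],[0,0,0],[0,0,0],[0,0,0],[0,0,0],[0,0,0],[0,0,0],[0,0,0]],"roll":[0,0,0,0,0,0,0,0,0,0]}' 30 >/dev/null; python3 f.py
python3 - <<'E'
from h import *
c=None
snap('scene','st');cv2.imwrite('pics/stc.png',cv2.resize(cv2.imread('pics/st.png')[180:240,350:420],(700,600),interpolation=cv2.INTER_CUBIC))
E
```

```text
travel 0.1878 Fy 3.36 [ 1.0516  3.4774 -3.8602] 0.01763525360902477
travel 0.1885 Fy -1.06 [ 5.0284 -0.5638 -8.2726] 0.017610171641783162
```

View pics/stc.png

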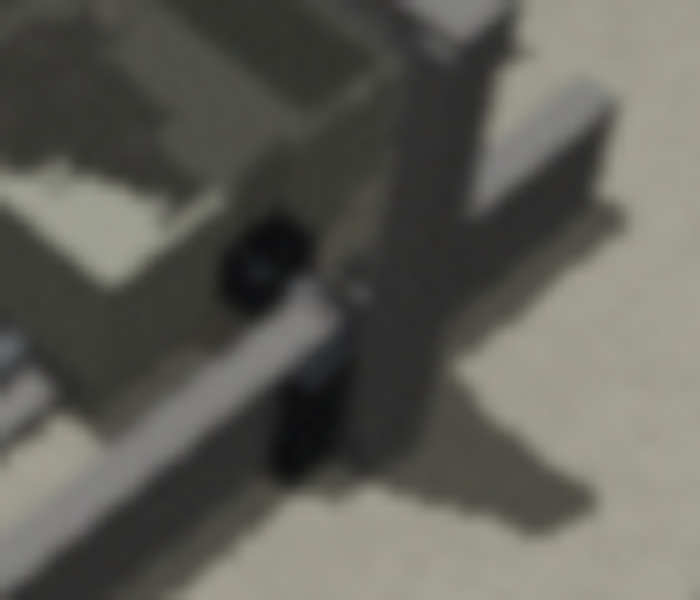

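```bash
cat > g.py <<'E'
from h import *
y=np.array([-.0989,.9951,0]);p0=np.array([.5315,-.096,.0565]);F=[];P=[]
for i in range(6):
    s=get_state();F.append(s['contact_force']);P.append((s['tcp_pos']-p0)@y);capture('side')
F=np.array(F);print(s['time_s'],'travel %.4f'%np.mean(P),'Fy',np.round(F@y,2),'meanF',F.mean(0))
E
python3 g.py
```

```text
40.6 travel 0.1886 Fy [-1.56 -0.59 -0.45 -1.06 -0.61 -1.01] meanF [ 5.3334 -0.3563 -8.5755]
```

```bash
python3 -m creep '{"jaw":[1,1,1,1,1,1,1,1,1,1],"translation":[[-0.0005,0.001,0.0005],[-0.0005,0,0],[0,0,0],[0,0,0],[0,0,0],[0,0,0],[0,0,0],[0,0,0],[0,0,0],[0,0,0]],"roll":[0,0,0,0,0,0,0,0,0,0]}' 30 >/dev/null; python3 g.py
python3 -m creep '{"jaw":[1,1,1,1,1,1,1,1,1,1],"translation":[[0,0.001,0],[0,0,0],[0,0,0],[0,0,0],[0,0,0],[0,0,0],[0,0,0],[0,0,0],[0,0,0],[0,0,0]],"roll":[0,0,0,0,0,0,0,0,0,0]}' 30 >/dev/null; python3 g.py
```

```text
41.9 travel 0.1892 Fy [-3.32 -2.18 -2.08 -2.95 -2.88 -2.63] meanF [  7.5903  -1.934  -17.1532]
43.2 travel 0.1898 Fy [-4.53 -5.08 -6.05 -4.92 -5.38 -5.29] meanF [  9.1676  -4.3231 -17.2706]
```

```bash
python3 -m creep '{"jaw":[1,1,1,1,1,1,1,1,1,1],"translation":[[0.001,-0.001,0],[0.001,0,0.0005],[0,0,0.0005],[0,0,0],[0,0,0],[0,0,0],[0,0,0],[0,0,0],[0,0,0],[0,0,0]],"roll":[0,0,0,0,0,0,0,0,0,0]}' 30 >/dev/null; python3 g.py
python3 - <<'E'
from h import *
snap('scene','su');snap('side','du')
a=cv2.resize(cv2.imread('pics/su.png')[180:240,350:410],(400,400),interpolation=cv2.INTER_CUBIC)
b=cv2.resize(cv2.imread('pics/du.png')[160:250,215:305],(400,400),interpolation=cv2.INTER_CUBIC)
cv2.imwrite('pics/xu.png',np.clip(255*(np.hstack([a,b])/255.)**.6,0,255).astype('uint8'))
E
```

```text
44.5 travel 0.1891 Fy [-0.38 -1.07 -1.2  -0.46 -0.31 -0.81] meanF [-5.7551 -1.2813  8.6001]
```

View pics/xu.png

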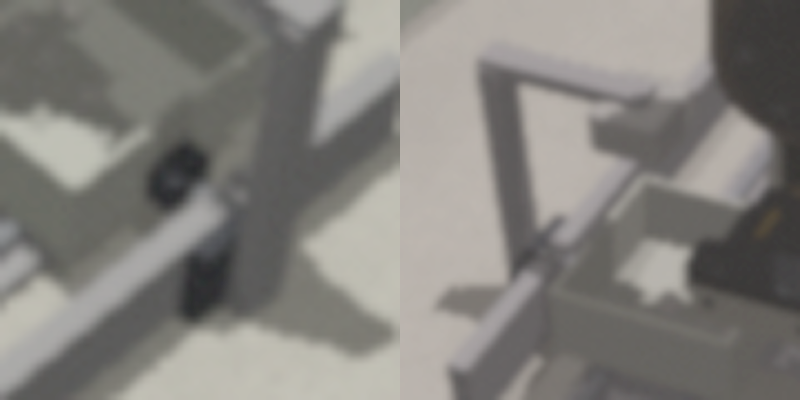

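Run:
```python
from h import *
R,p=RT();C=p+R[:,2]*.092;y=R[:,1]
a=capture('scene');b=capture('side')
im=[]
for f,c,n in(('su',a,'scene'),('du',b,'side'),('scene0',a,0),('side0',b,0)):
    Q=np.array([.6922,.110,.05]);u,v=map(int,proj(c,Q));x=cv2.imread(f'pics/{f}.png')[v-18:v+18,u-18:u+18];x=cv2.resize(x,(396,290),interpolation=cv2.INTER_CUBIC);im.append(np.clip(255*(x/255.)**.6,0,255).astype('uint8'))
    print(f,u,v)
cv2.imwrite('pics/xv.png',np.vstack([np.hstack(im[:2]),np.hstack(im[2:])]))
```

```text
su 381 207
du 250 216
scene0 381 207
side0 250 216
```

View pics/xv.png

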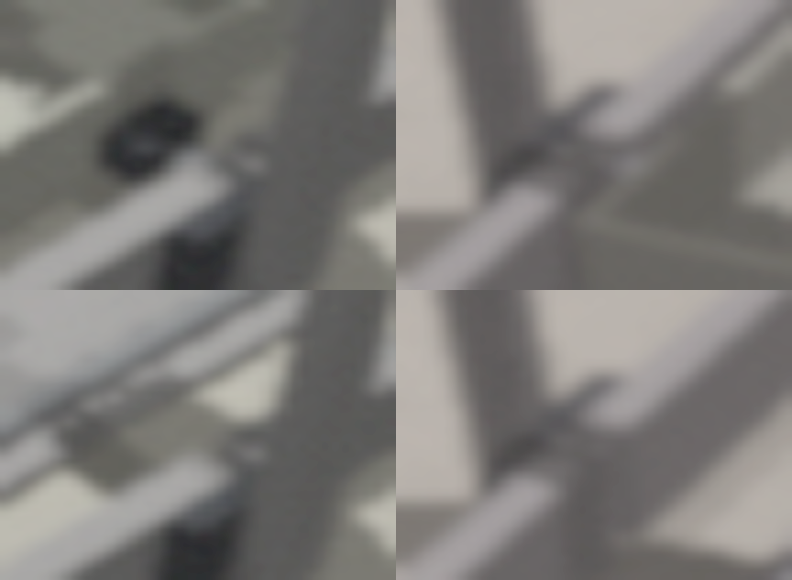

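Run:
```python
from h import *
R,p=RT();C=p+R[:,2]*.092;y=R[:,1];z=R[:,2]
a=capture('scene');b=capture('side')
sd=lambda X,Y:(250-18+(X-396+.5)/11-.5,216-18+(Y+.5)/8.06-.5)
sc=lambda X,Y:(381-18+(X+.5)/11-.5,207-18+(Y+.5)/8.06-.5)
f=lambda q:(round(float((q-C)@y)*1000,1),round(float((q-C)@z)*1000,1))
print('side, bar piece ends (tray-near top edge), along/across mm rel tray centre')
for n,X,Y,h in[('right piece end',600,135,.05),('left piece end',555,190,.05),('white spot',632,164,.044),('notch mark far',600,92,.05)]: print(n,f(onz(b,*sd(X,Y),h)))
print('side tray far rim corners?')
for n,X,Y,h in[('bar end',225,170,.05),('spot after',250,162,.05),('housing',150,140,.044),('ball',192,155,.044)]: print('scene',n,f(onz(a,*sc(X,Y),h)))
# where would tool-centred plunger and gap project
P=C.copy()+z*.08;P[2]=.044
for c,n in((a,'scene'),(b,'side')): print(n,proj(c,P),[proj(c,np.r_[(C+z*.087+y*t)[:2],.05]) for t in(-.0045,.0045)])
# tray far rim corners in same side view
```

```text
side, bar piece ends (tray-near top edge), along/across mm rel tray centre
right piece end (-7.8, 93.3)
left piece end (21.7, 89.3)
white spot (-3.2, 81.9)
notch mark far (-28.2, 105.0)
side tray far rim corners?
scene bar end (-3.7, 96.2)
scene spot after (3.6, 98.3)
scene housing (-4.2, 71.5)
scene ball (-1.2, 83.4)
scene (np.float64(379.39808293583894), np.float64(206.88080500301984)) [(np.float64(380.3784583149315), np.float64(207.89259444429126)), (np.float64(382.523890445558), np.float64(206.17054040038883))]
side (np.float64(253.0319931264596), np.float64(218.78231439952089)) [(np.float64(251.44404930724713), np.float64(215.57830936119012)), (np.float64(249.84057123467784), np.float64(217.5389652776037))]
```

```bash
python3 -m creep '{"jaw":[1,1,1,1,1,1,1,1,1,1],"translation":[[-0.0007,0,-0.0004],[0,0,0],[0,0,0],[0,0,0],[0,0,0],[0,0,0],[0,0,0],[0,0,0],[0,0,0],[0,0,0]],"roll":[0,0,0,0,0,0,0,0,0,0]}' 30 >/dev/null; python3 g.py
python3 - <<'E'
from h import *
snap('scene','sw');snap('side','dw');snap('wrist','ww')
a=cv2.resize(cv2.imread('pics/sw.png')[130:260,180:440],(800,400),interpolation=cv2.INTER_CUBIC)
cv2.imwrite('pics/xw.png',np.clip(255*(a/255.)**.6,0,255).astype('uint8'))
a=cv2.resize(cv2.imread('pics/dw.png')[120:400,160:440],(590,590),interpolation=cv2.INTER_CUBIC);cv2.imwrite('pics/yw.png',np.clip(255*(a/255.)**.6,0,255).astype('uint8'))
E
```

```text
46.1 travel 0.1891 Fy [-2.38 -2.44 -2.31 -2.03 -2.58 -2.43] meanF [-5.0328 -2.8731  6.3777]
```

View pics/xw.png

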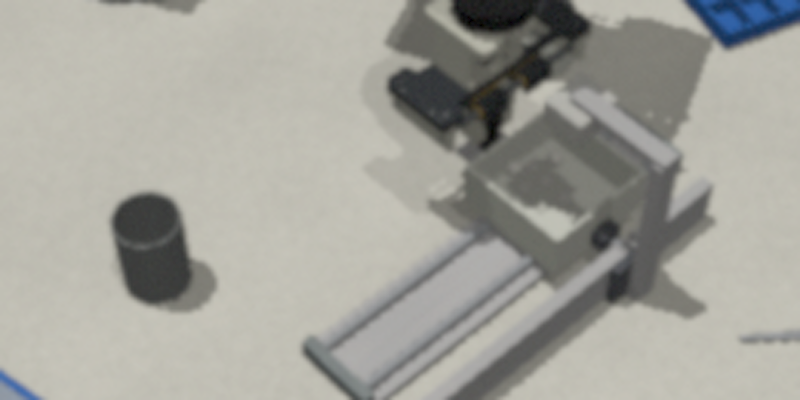

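View pics/yw.png

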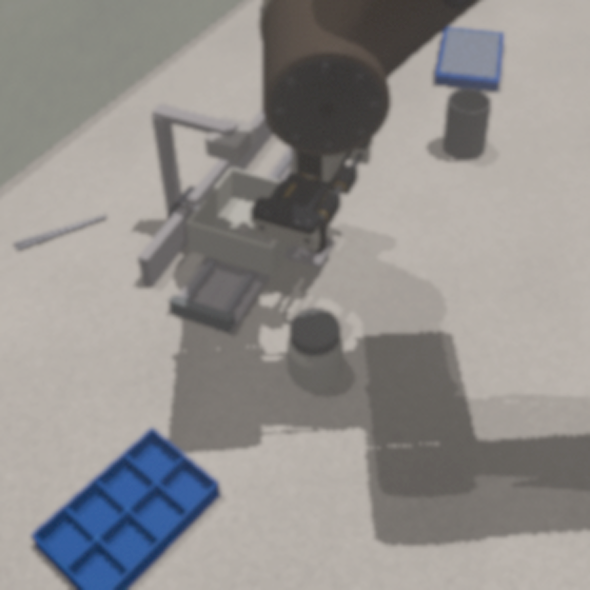

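Run:
```python
from h import *
c=capture('wrist');s={'eef_rot':[176.8935,89.671,-177.3519],'tcp_pos':[.7507,-.0757,.2286]};T=wT(s,c)
R,p=RT();y=R[:,1];p0=np.array([.5315,-.096,.0565]);f=lambda q:round(float((q-p0)@y)*1000,1)
k=.525
for n,X,Y,z in[('head left-bottom near end',655,176,.155),('head left-bottom far',690,40,.155),('mast L',700,405,.196),('mast R',765,418,.196),('block L',435,300,.03),('block R',570,308,.03)]:
    q=onz(c,220+X*k,Y*k,z,T); print(n,q,'travel',f(q))
im=cv2.imread('pics/w3.png')[0:230,470:640];cv2.imwrite('pics/hz.png',np.clip(255*(cv2.resize(im,(444,600),interpolation=cv2.INTER_CUBIC)/255.)**.7,0,255).astype('uint8'))
a=cv2.imread('pics/sw.png')[150:245,330:430];cv2.imwrite('pics/sz.png',np.clip(255*(cv2.resize(a,(600,570),interpolation=cv2.INTER_CUBIC)/255.)**.6,0,255).astype('uint8'))
```

```text
head left-bottom near end [0.6467 0.0884 0.155 ] travel 172.0
head left-bottom far [0.6019 0.0858 0.155 ] travel 173.9
mast L [0.7213 0.0973 0.196 ] travel 173.6
mast R [0.7237 0.1211 0.196 ] travel 197.0
block L [0.7151 0.0721 0.03  ] travel 149.1
block R [0.7117 0.1544 0.03  ] travel 231.3
```

View pics/hz.png

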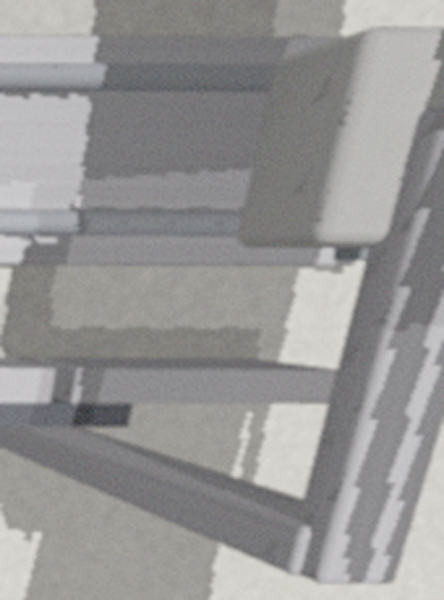

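View pics/sz.png

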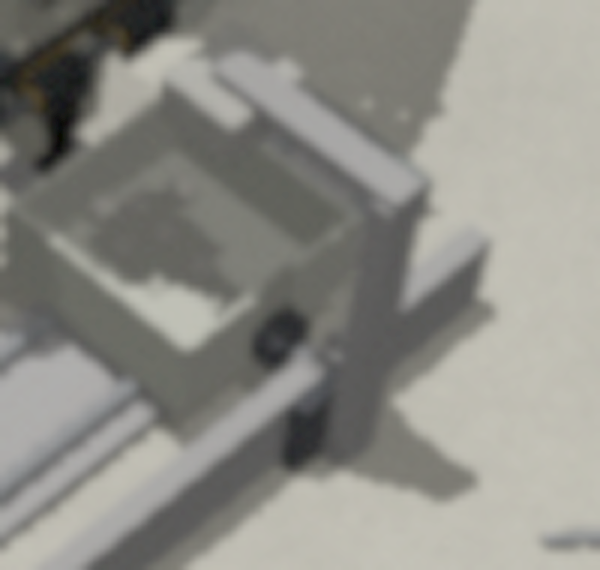

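```bash
python3 -m creep '{"jaw":[1,1,1,1,1,1,1,1,1,1],"translation":[[0,-0.001,0],[0,-0.001,0],[0,-0.0005,0],[0,0,0],[0,0,0],[0,0,0],[0,0,0],[0,0,0],[0,0,0],[0,0,0]],"roll":[0,0,0,0,0,0,0,0,0,0]}' 30 >/dev/null; python3 g.py
python3 -m creep '{"jaw":[1,1,1,1,1,1,1,1,1,1],"translation":[[0,-0.001,0],[0,-0.001,0],[0,-0.001,0],[0,-0.0005,0],[0,0,0],[0,0,0],[0,0,0],[0,0,0],[0,0,0],[0,0,0]],"roll":[0,0,0,0,0,0,0,0,0,0]}' 30 >/dev/null; python3 g.py
```

```text
47.6 travel 0.1877 Fy [5.56 4.91 5.06 5.43 5.56 5.94] meanF [-8.5963  4.5814  6.8568]
48.9 travel 0.1839 Fy [3.77 3.74 2.56 4.49 3.63 3.79] meanF [-7.4626  2.9427  6.8663]
```

```bash
python3 -m creep '{"jaw":[1,1,1,1,1,1,1,1,1,1],"translation":[[0,0.001,-0.0003],[0,0.001,0],[0,0.001,0],[0,0.001,0],[0,0.0009,0],[0,0,0],[0,0,0],[0,0,0],[0,0,0],[0,0,0]],"roll":[0,0,0,0,0,0,0,0,0,0]}' 30 >/dev/null; python3 g.py
```

```text
50.2 travel 0.1884 Fy [ 0.32 -0.61  0.32  0.12  1.63  0.36] meanF [-5.7231 -0.2105  6.1952]
```

```bash
python3 -m creep '{"jaw":[1,1,1,1,1,1,1,1,1,1],"translation":[[0,0.0005,0],[0,0,0],[0,0,0],[0,0,0],[0,0,0],[0,0,0],[0,0,0],[0,0,0],[0,0,0],[0,0,0]],"roll":[0,0,0,0,0,0,0,0,0,0]}' 30 >/dev/null; python3 g.py
python3 - <<'E'
from h import *
s=get_state();print(s['gripper_width'])
snap('scene','sx');snap('side','dx')
a=cv2.resize(cv2.imread('pics/sx.png')[160:230,330:410],(686,600),interpolation=cv2.INTER_CUBIC)
cv2.imwrite('pics/xx.png',np.clip(255*(a/255.)**.5,0,255).astype('uint8'))
E
```

```text
51.5 travel 0.1888 Fy [-0.54 -0.68 -0.9  -1.07 -0.24 -1.37] meanF [-5.2769 -1.3303  6.2951]
0.017660292439792565
```

View pics/xx.png

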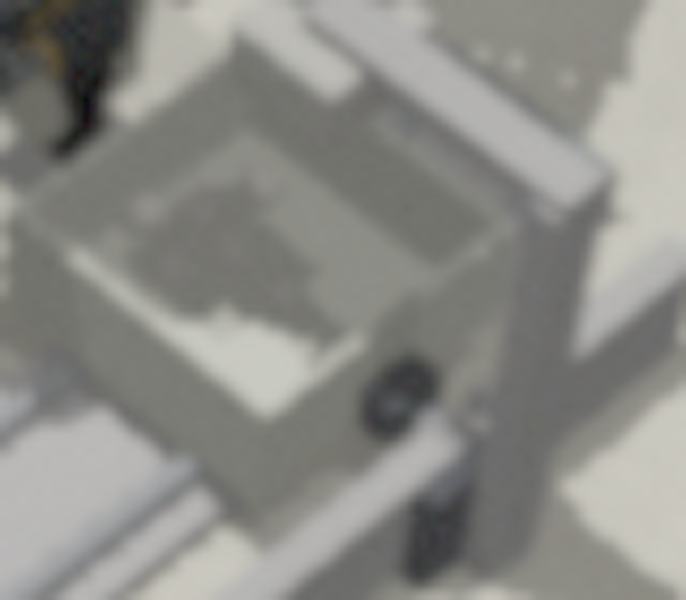

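Run:
```python
import cv2,numpy as np
a=cv2.imread('pics/sx.png')[175:205,332:382].astype(float)
a=np.clip((a-30)*255/70,0,255).astype('uint8')
cv2.imwrite('pics/xy.png',cv2.resize(a,(750,450),interpolation=cv2.INTER_CUBIC))
```

```text
(no output)
```

View pics/xy.png

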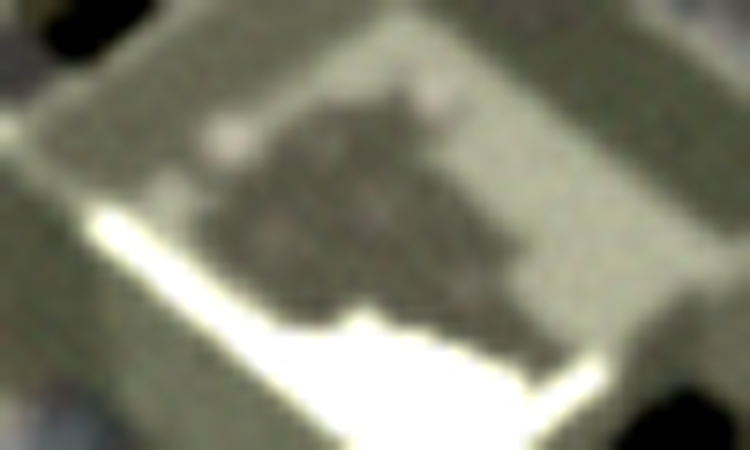

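The stretched crop shows six spots in the tray, at about (230,140), (430,95), (325,140), (375,205), (275,235) and (470,285). All six balls are still in it, so I'm handing in.

```bash
python3 -c "
from plant import *
print(close_job())"
```

```text
the job is handed in; nothing more can be done
None
```

I handed the job in at about 51.5 s. All six balls are in the tray, the empty cup stands upright on the bench, and the tray rests in the notch with the gripper still holding the knob.

**Pour:** The tool only turns about its own axis, so I tipped the cup by letting it pivot between the pads against the tray's far rim. The first try failed because the cup slid up between the fingers. When I let go to regrasp, it fell on its side on the bench with the balls still inside. I picked it up by the lip, and the second pour put all six balls in the tray.

**Last checks:**
- **Balls:** The wrist picture after the pour shows six clearly. The final scene picture shows six faint spots in shadow, and no balls are visible on the bench.
- **Cup:** It is upright and released at about (0.44, -0.24). That is a few centimetres from where it started.
- **Notch:** I went through it in both directions. At 0.1877 m of travel the spring pulled the carriage forward with about 5 N, and at 0.1898 m it pushed back with about 5 N. I stopped at 0.1888 m with -0.8 N along the rail, which matches the 0.189 m measured from the picture.
- **Disagreement:** The reader head's edge in one view would put the notch about 9 mm further on. I went by the force readings and the gap seen in the bar.
- **Still loaded:** The held knob carries steady forces of about 5 N sideways and 6 N vertically.
- **Jar and blue boxes:** The arm never went near them except while passing, and they look unmoved in the pictures; I did not measure their positions.

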